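# Load glazed beads into a bead track and clip its cover on

## Task

Bring the blue loading tray's spout to the mouth of the bead track, press the tray's straight side against the steel guide rail and tip it there so that all six glazed beads run in single file into the groove, and set the empty tray back down flat on the table, clear of the track. Then press the clear cover straight down over the row until both orange clip arms snap under the rims and it lies flat on the groove walls. Do not let a bead fall on the table, and leave the other things on the table where they are.

Things in the scene. Friction and masses are not known exactly. Their poses are not given: they have to be found in the camera images.
- track: Bead track, fixed: an aluminium groove on a wooden foot 270 x 78 x 12 mm. Origin on the table under the mouth, on the groove's centre line; x runs along the groove away from the mouth, y to the left of that (the guide rail's side), z up. A groove 23 mm wide runs from x = 25 (floor 34.5 mm high) gently down to the black end stop at x = 158 mm (26.4 high): room for the six beads in a row (120 mm).
- guide_rail: Steel guide rail, an upright fence fixed on the track's foot before the mouth. Its flat inner face, parallel to the groove, lies at y = +15.5 mm of the track, from x = -94 to -2 mm and from 35 to 77 mm high. Origin at its middle, 12 mm above the table, 3 mm behind the face; axes like the track's.
- mouth (a point): The edge at the track's mouth, on the centre line: x = 0, 44 mm high. Before it (x = -22 to 0) a flat sill, 44 mm high, 34 mm wide, for the spout to rest on; behind it a ramp falls to the groove at x = 25 mm, between cheeks that narrow from 34 to 23 mm (tops 64 mm high). Axes like the track's.
- groove_mid (a point): Middle of the groove's length: x = 92, y = 0, 40 mm high in the track. The cover belongs centred over it, along the track's x. The groove walls' tops are 56 mm high, their outer faces 35 mm apart; along each outer face runs a round rim 8 mm thick, its centre 39 mm high, standing out to y = +-20.5 mm.
- tray: Blue loading tray, loose, 260 g; origin under the pan's centre, x to the spout, y to the straight side, z up. Pan 130 mm long (x = -65 to 65), 100 wide at the back; floor 4 thick, walls 3 thick and 26 high. One side (outer face y = 50) is straight to the spout's tip, the other slants in. Spout open, 25 wide inside (y = 22 to 47), x = 45 to 65 mm.
- tray_grip (a point): Centre of the tray's dark wooden cross handle: a bar 16 mm thick (along the tray's x), 84 mm long (along y), 26 mm high, at tray x = -118 mm, 30 mm above the underside. A gap of 45 mm between bar and pan takes one finger: open the gripper about 45 mm to go in. The handle's arms run at y = +-39 mm. Axes like the tray's.
- tray_spout (a point): Middle of the lower front edge of the tray's spout: tray x = 65, y = 34.5, z = 0 mm. Axes like the tray's.
- cover_grip (a point): Centre of the orange grip (56 mm along the cover's x, 14 wide, 26 high) on the loose clear cover, 94 g: 16 mm above the underside of its plate (120 x 52 x 3). A clip arm hangs from each long side, 25.5 mm below the plate; noses 37 mm apart, pushed open to 41 by the rims (10 to 15 N in all). Same turned half round. It stands on its arms; clipped on, this point is 72 mm high.
- clip_a (a joint): Clip arm on the cover's +y side: 0 is closed, grows as it is sprung open (rad, at most 0.3).
- clip_b (a joint): Clip arm on the cover's -y side, likewise.
- bead1_center (a point): Centre of a glazed ceramic bead, a ball 20 mm across (12 g, blue). All six beads start in the tray, by its back wall. They roll as soon as a floor slopes more than about 2 degrees.
- bead2_center (a point): Centre of a glazed ceramic bead, a ball 20 mm across (12 g, pink). All six beads start in the tray, by its back wall. They roll as soon as a floor slopes more than about 2 degrees.
- bead3_center (a point): Centre of a glazed ceramic bead, a ball 20 mm across (12 g, yellow). All six beads start in the tray, by its back wall. They roll as soon as a floor slopes more than about 2 degrees.
- bead4_center (a point): Centre of a glazed ceramic bead, a ball 20 mm across (12 g, green). All six beads start in the tray, by its back wall. They roll as soon as a floor slopes more than about 2 degrees.
- bead5_center (a point): Centre of a glazed ceramic bead, a ball 20 mm across (12 g, orange red). All six beads start in the tray, by its back wall. They roll as soon as a floor slopes more than about 2 degrees.
- bead6_center (a point): Centre of a glazed ceramic bead, a ball 20 mm across (12 g, cream). All six beads start in the tray, by its back wall. They roll as soon as a floor slopes more than about 2 degrees.
- pine_block: Bystander: a pine block 75 x 45 x 36 mm, origin under its centre.
- pink_cup: Bystander: a small pink cup, 48 mm across, 34 mm high, origin under its centre.
- blue_cap: Bystander: a blue screw cap, 38 mm across, 13 mm high.
- grey_cap: Bystander: a grey screw cap, 34 mm across, 14 mm high.
- orange_carton: Bystander: an orange carton 60 x 95 x 34 mm.
- screwdriver: Bystander: a screwdriver with a yellow handle, lying.
Mind the look-alikes: they are no part of the job. Of the things shaped like the tray, the blue one is meant. Of the things that look like the part that bears cover_grip, the smaller one is meant.

How it is judged:
By the outcome, as a careful person would: the job done as asked, in the order asked, and still so for the second after the job is handed in, with the robot touching nothing.
It also fails if it takes over 69 s, if anything falls off the work surface, if the arm or the gripper's body presses on something with over 40 N, if the wrist force passes 120 N, or if a joint passes its speed limit or range.

## Robot

A 6-joint arm with a two-finger parallel gripper is mounted at the origin on the work surface. World frame = base frame: x ahead of the robot, y to its left, z up, the work surface at z = 0. Lengths are in mm, angles in rad, forces in N, time in s.
With the tool pointing down it reaches from about 325 to 775 mm from the base axis. Payload 9.3 kg.
Tool frame: the origin (TCP) lies at the very end of the fingers, on their centre line; the grasp point (between the pads) lies r.tcp_to_grasp behind it (r.tcp_to_grasp is the distance from the TCP to the grasp point, in mm); z points along the fingers, y is the line along which they close (so a half turn about z gives the same grasp; the last joint's range is limited). The gripper opens to 85 mm and grips with 20 to 120 N. Pads are 22 mm wide; open, the fingers measure 114 mm over their backs; the gripper's body (76 mm by 85 mm) begins 54 mm behind the grasp point. The pads swing forward as they close: fully open they stand 13 mm farther back than shut.
Start: joints at [0.992, 0.259, 0.021, 1.334, 0, 1.418], TCP at [227.178, 500.886, 231.279] pointing down, gripper open.
Joint ranges: [-3.04, 3.04], [-0.91, 1.82], [-1.04, 1.36], [-1.92, 1.95], [-1.52, 1.45], [-3.14, 3.14]. Speed limits (rad/s): [2.22, 2.22, 2.79, 3.14, 3.14, 3.14].

## Interface

Orientations are given as a 3x3 rotation matrix whose columns are the frame's x, y, z axes.
In Python, from workcell import readout, eyes, ticket, r gives the robot as it stands.
- The arm moves only by the tool send_rows, never from a script. Its argument "targets" is a list of rows, each an object with "grip": the gripper's target within -1 to 1 (shut at 1, half-way at 0, fully open at -1); "delta_pos": the shift along the world's x, y, z in mm, a list of three; "rotation": the turn, a rotation vector about the world's x, y, z in degrees, a list of three. A call has 1 to 12 rows; each row shifts and turns the commanded pose from where the row before left it; what a row does not reach is not made up. A row lasts 1/10 s, in which the tool goes at most 50 mm and 8.59 degrees, less where a joint would pass 70% of its speed; a pose out of reach is approached as far as the arm can. A call with a gripper value outside its range is refused whole. The fingers move at their own pace and stop on an object; the grip force is fixed at half the most. Time passes only in rows, so rows that do not move let the fingers close. It gives the time, the measured TCP pose, the force, the opening and the grip force at its end, in the units of the state.
- readout.observe(): the state, without advancing time (a new reading comes with each control period).
- eyes.grab_frame(name): name is "side" or "top" or "wrist"; returns the picture (400x640x3 uint8, red, green, blue); there is no depth.
- eyes.camera_info(name): a dict with "vertical_fov" (degrees; the focal length in pixels is half the picture's height over the tangent of half this angle, whatever the lens; pixels are square), "cx", "cy" (the principal point, pixels), "pose" (4x4, takes a point from camera to world coordinates); the wrist camera has in their place "tool_from_camera" (4x4, takes a point from camera to tool coordinates, whose origin is the TCP and whose axes are the flange's). Camera axes: x right, y down, z forward; pixel columns grow to the right and rows downward; lengths in mm; the calibration is good to about 2 mm. The wrist camera is an equidistant fisheye: a pixel r from the principal point sees the ray r / f radians off the axis. A picture is of the moment at which its call begins: read the wrist's pose just before it. camera_info takes no time and is no camera call.
- ticket.job_done(): hands the job in; it is judged then, once.
The state is a dict: "t": time; "q": joint angles; "qvel": joint speeds; "joint_efforts": joint torques, N m; "tool_pos": TCP position; "tool_rot": TCP orientation; "wrist_force": force on the tool from outside, world axes, zero at the start; "moment": the same for the moment, N m; "width": opening from 0.0 (shut) to 1.0 (fully open); "grip_force": force on a finger pad.
Only numpy, scipy, OpenCV 4.12 (cv2) and the standard library are available. Lean on these libraries where they do the work, as an engineer would, in place of code of your own. Each camera call takes 0.05 s, during which the arm holds its last target. There are 200 camera calls.

## Working session

There is one attempt and no reset: what is moved stays moved. The work goes in short steps, Python scripts to look and compute and a tool call to move; the robot and the scene stay as the last step left them, time stands still between calls to the robot, and variables do not carry over. Pictures are saved under pics/ and viewed, at most 10 in all, crops included, and the job is handed in when it is done.

Besides the shell and the picture viewer there is one more tool, called after "Request:" as name(argument=value, ...) on one line, values as JSON. send_rows: Moves the arm, as the interface text tells. Its arguments: {"type":"object","properties":{"targets":{"type":"array","items":{"type":"object","properties":{"grip":{"type":"number"},"delta_pos":{"type":"array","items":{"type":"number"}},"rotation":{"type":"array","items":{"type":"number"}}}}}},"required":["targets"]}

```bash
mkdir -p pics; ls
cat > h.py <<'E'
import numpy as np, cv2
from workcell import readout, eyes, ticket, r
def shot(n,fn):
    im=eyes.grab_frame(n); cv2.imwrite('pics/'+fn,im[:,:,::-1]); return im
def ray(n,u,v):
    c=eyes.camera_info(n); f=200/np.tan(np.radians(c['vertical_fov'])/2)
    d=np.array([(u-c['cx'])/f,(v-c['cy'])/f,1.]); P=np.array(c['pose']); return P[:3,3],P[:3,:3]@d
def atz(n,u,v,z):
    o,d=ray(n,u,v); return o+d*(z-o[2])/d[2]
def proj(n,p):
    c=eyes.camera_info(n); f=200/np.tan(np.radians(c['vertical_fov'])/2)
    P=np.array(c['pose']); q=P[:3,:3].T@(np.asarray(p)-P[:3,3]); return np.array([c['cx']+f*q[0]/q[2],c['cy']+f*q[1]/q[2]])
E
python3 - <<'E'
from h import *
shot('top','top0.png'); shot('side','side0.png')
s=readout.observe(); print(s['t'],s['tool_pos'],s['tool_rot'],r.tcp_to_grasp)
for n in('top','side','wrist'): print(n,eyes.camera_info(n))
E
```

```text
pics
0.1 [227.02104854 500.68421456 230.71934272] [[-9.10734007e-01  4.12992888e-01 -6.65966067e-04]
 [ 4.12993385e-01  9.10733444e-01 -1.02827376e-03]
 [ 1.81847821e-04 -1.21152346e-03 -9.99999250e-01]] 18.700000000000003
top {'vertical_fov': 51.81952814409799, 'cx': 317.73466578831915, 'cy': 199.98998238597622, 'pose': array([[ 5.38188085e-03, -9.87675279e-01,  1.56424356e-01,
         3.18879796e+02],
       [-9.99884511e-01, -3.09182307e-03,  1.48796656e-02,
        -1.81371522e+01],
       [-1.42126414e-02, -1.56486371e-01, -9.87577853e-01,
         9.78924927e+02],
       [ 0.00000000e+00,  0.00000000e+00,  0.00000000e+00,
         1.00000000e+00]])}
side {'vertical_fov': 46.482342521534825, 'cx': 323.26515814642664, 'cy': 196.7540906981465, 'pose': array([[ 7.08683064e-01, -5.26703170e-01,  4.69416750e-01,
        -1.40821769e+02],
       [-7.05400636e-01, -5.16373759e-01,  4.85559557e-01,
        -6.54752656e+02],
       [-1.33512665e-02, -6.75234709e-01, -7.37482089e-01,
         1.06102959e+03],
       [ 0.00000000e+00,  0.00000000e+00,  0.00000000e+00,
         1.00000000e+00]])}
wrist {'vertical_fov': 65.70646984690485, 'cx': 318.75515384127505, 'cy': 206.81556687960432, 'tool_from_camera': array([[ 5.45063823e-04, -9.46483039e-01, -3.22753095e-01,
         8.43822630e+01],
       [ 9.99999728e-01,  6.76292692e-04, -2.94453836e-04,
         1.67000924e+00],
       [ 4.96971121e-04, -3.22752846e-01,  9.46483150e-01,
        -1.42806598e+02],
       [ 0.00000000e+00,  0.00000000e+00,  0.00000000e+00,
         1.00000000e+00]])}
```

View pics/top0.png

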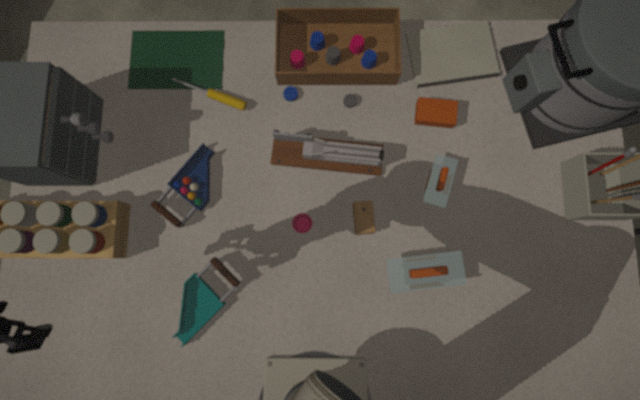

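View pics/side0.png

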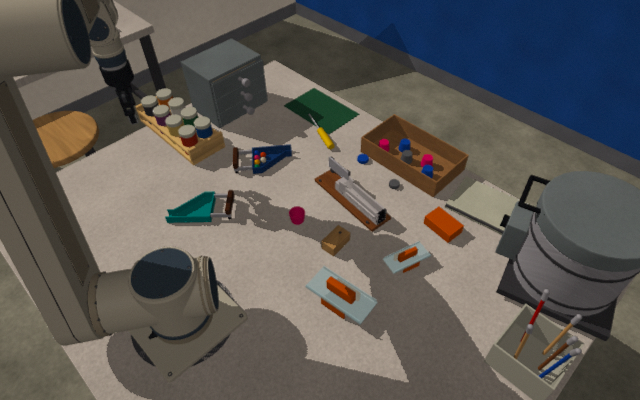

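Top view: blue tray at about (185,187), with the spout up-right at (209,148) and the handle at (168,213). The track runs from (272,150) to (383,160), mouth on the left with the rail above it. The smaller cover is at (441,180). I'll enlarge this area.

Run:
```python
import cv2,numpy as np
a=cv2.imread('pics/top0.png')
c1=cv2.resize(a[125:235,140:300],None,fx=5,fy=5,interpolation=cv2.INTER_CUBIC)
c1=cv2.convertScaleAbs(c1,alpha=1.6)
c2=cv2.resize(a[120:220,265:465],None,fx=4,fy=4,interpolation=cv2.INTER_CUBIC);c2=cv2.convertScaleAbs(c2,alpha=1.6)
cv2.imwrite('pics/c1.png',c1);cv2.imwrite('pics/c2.png',c2)
```

```text
(no output)
```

View pics/c1.png

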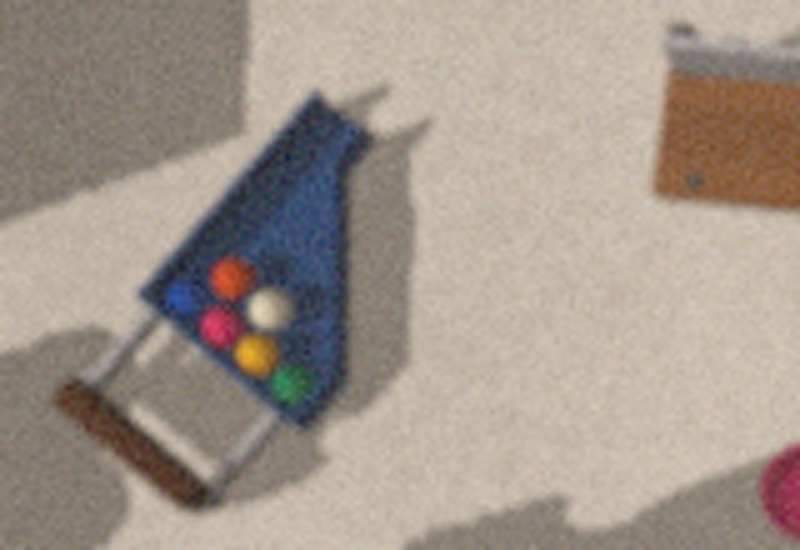

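View pics/c2.png

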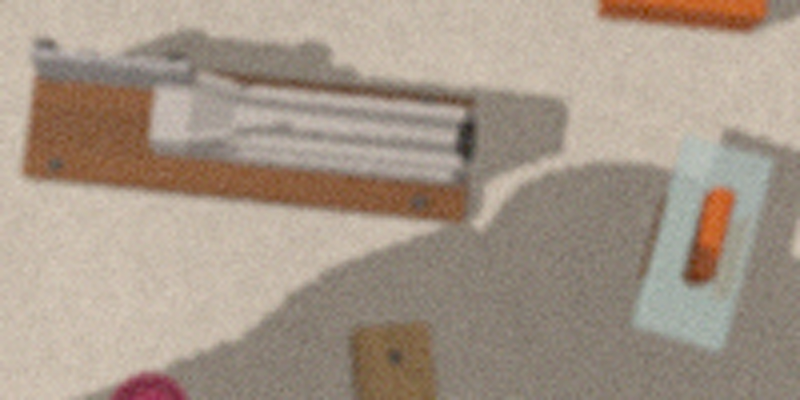

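```bash
cat >> h.py <<'E'
def fit2(loc,w):
    # loc,w Nx2 rigid
    loc=np.asarray(loc,float);w=np.asarray(w,float)
    a=loc-loc.mean(0);b=w-w.mean(0)
    th=np.arctan2((a[:,0]*b[:,1]-a[:,1]*b[:,0]).sum(),(a*b).sum())
    R=np.array([[np.cos(th),-np.sin(th)],[np.sin(th),np.cos(th)]])
    t=w.mean(0)-R@loc.mean(0); return np.degrees(th),R,t,np.linalg.norm(loc@R.T+t-w,axis=1)
E
python3 - <<'E'
from h import *
def c1(U,V): return (U+.5)/5-.5+140,(V+.5)/5-.5+125
def c2(U,V): return (U+.5)/4-.5+265,(V+.5)/4-.5+120
def go(name,c,L):
    w=[atz('top',*c(*p),z)[:2] for p,(x,y,z) in L]
    th,R,t,res=fit2([q[:2] for _,q in L],w); print(name,'th',th.round(2),'org',t.round(1),'res',res.round(1)); return R,t
R,t=go('tray',c1,[((318,95),(65,50,27)),((147,293),(-65,50,27)),((305,422),(-65,-50,27)),((370,132),(65,19,27)),((70,388),(-118,42,43)),((195,500),(-118,-42,43))])
print('grip',R@[-118,0]+t)
L=[((152,87),(-22,17,44)),((152,150),(-22,-17,44)),((190,68),(-2,15.5,77)),((38,55),(-94,17,77)),((462,180),(158,-17.5,56)),((462,105),(158,17.5,56)),((462,153),(158,-10,56))]
R,t=go('track',c2,L); 
for p in[(25,178),(468,218),(38,80),(472,100)]: print((R.T@(atz('top',*c2(*p),12)[:2]-t)).round(1))
print('mid',R@[92,0]+t,'mouth',t)
R,t=go('cover',c2,[((632,325),(60,26,27)),((722,350),(60,-26,27)),((772,158),(-60,-26,27)),((684,135),(-60,26,27))])
print('grip', atz('top',*c2(711,230),50))
E
```

```text
tray th -38.48 org [526.9 271.2] res [3.7 2.6 3.2 2.1 1.8 2.8]
grip [434.54404421 344.60013989]
track th -95.97 org [587.7   8.7] res [3.4 4.7 4.3 4.8 6.1 4.3 2.4]
[-97.9 -38.7]
[169.7 -34.9]
[-97.8  23. ]
[165.8  38.2]
mid [578.10494769 -82.77516248] mouth [587.67980387   8.72523166]
cover th 162.92 org [ 518.3 -291.5] res [52.5 53.1 52.3 52.9]
grip [ 520.03538836 -289.91607313   50.        ]
```

Request:
send_rows(targets=[{"delta_pos":[28,-40,-3],"rotation":[0,0,7],"grip":0.0},{"delta_pos":[28,-40,-3],"rotation":[0,0,7],"grip":0.0},{"delta_pos":[28,-40,-3],"rotation":[0,0,7],"grip":0.0},{"delta_pos":[28,-40,-3],"rotation":[0,0,7],"grip":0.0},{"delta_pos":[28,-40,-3],"rotation":[0,0,7],"grip":0.0},{"delta_pos":[28,-40,-3],"rotation":[0,0,7],"grip":0.0},{"delta_pos":[28,-40,-3],"rotation":[0,0,7],"grip":0.0},{"delta_pos":[28,-40,-3],"rotation":[0,0,7],"grip":0.0},{"delta_pos":[28,-40,-3],"rotation":[0,0,7],"grip":0.0},{"delta_pos":[28,-40,-3],"rotation":[0,0,7],"grip":0.0},{"delta_pos":[28,-40,-3],"rotation":[0,0,6],"grip":0.0},{"delta_pos":[28,-40,-3],"rotation":[0,0,0],"grip":0.0}])

```text
t: 1.3
tool_pos: [561.6, 22.5, 195.2]
tool_rot: [[-0.627, -0.779, -0.0], [-0.779, 0.627, 0.0], [0.0, 0.0, -1.0]]
wrist_force: [-0.0, 0.8, 0.7]
width: 0.504
grip_force: 0.0
```

```bash
cat >> h.py <<'E'
import pickle
def wshot(fn):
    s=readout.observe(); im=shot('wrist',fn); pickle.dump(s,open('pics/'+fn+'.pkl','wb')); return im
def wpose(fn):
    s=pickle.load(open('pics/'+fn+'.pkl','rb')); T=np.eye(4);T[:3,:3]=s['tool_rot'];T[:3,3]=s['tool_pos']
    c=eyes.camera_info('wrist'); return T@np.array(c['tool_from_camera']),c,200/np.tan(np.radians(c['vertical_fov'])/2)
def watz(fn,u,v,z):
    P,c,f=wpose(fn); a=np.array([u-c['cx'],v-c['cy']]);rr=np.linalg.norm(a)+1e-9;t=rr/f
    d=P[:3,:3]@np.r_[a/rr*np.sin(t),np.cos(t)]; o=P[:3,3]; return o+d*(z-o[2])/d[2]
def wproj(fn,p):
    P,c,f=wpose(fn); q=P[:3,:3].T@(np.asarray(p)-P[:3,3]); rr=np.hypot(q[0],q[1])+1e-9; t=np.arctan2(rr,q[2])
    return np.array([c['cx'],c['cy']])+f*t*q[:2]/rr
E
python3 - <<'E'
from h import *
im=wshot('w1.png'); s=readout.observe(); print(s['t'],s['tool_pos'],s['tool_rot'],s['width'],s['q'])
cv2.imwrite('pics/w1b.png',cv2.resize(cv2.convertScaleAbs(im[:,:,::-1],alpha=1.5),(800,500),interpolation=cv2.INTER_CUBIC))
E
```

```text
1.35 [565.38940992  17.16053579 193.86106075] [[-6.31532788e-01 -7.75348977e-01  5.49990328e-04]
 [-7.75347832e-01  6.31530219e-01 -2.30688220e-03]
 [ 1.44130324e-03 -1.88330555e-03 -9.99997188e-01]] 0.49928086607180444 [-0.11682258  0.29774595 -0.01895903  1.25327621 -0.00222706 -1.00409181]
```

View pics/w1b.png

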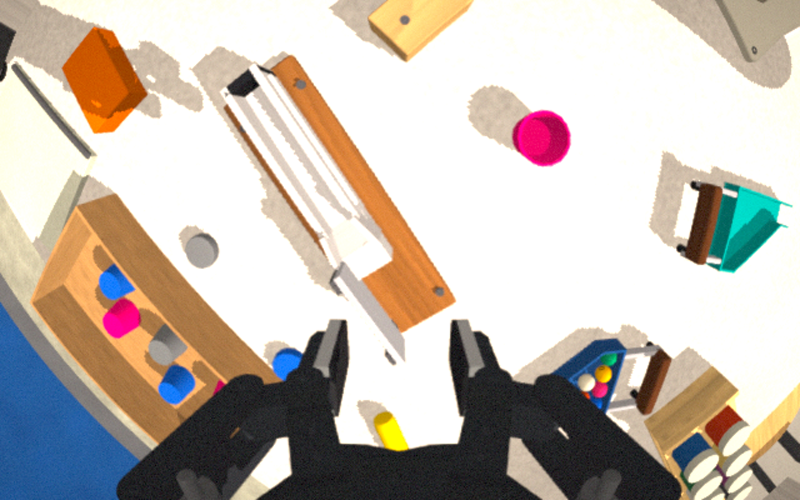

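Run:
```python
from h import *
im=wshot('w2.png'); s=readout.observe(); print(s['tool_pos'])
f=lambda U,V:((U+.5)/1.25-.5,(V+.5)/1.25-.5)
L=[((454,299),(-97,-39,12)),((291,56),(173,-39,12)),((401,331),(-97,15.5,12))]
w=[watz('w1.png',*f(*p),q[2])[:2] for p,q in L]
th,R,t,res=fit2([q[:2] for _,q in L],w); print(th,t,res)
# overlay on w2
S=4; x0,y0,x1,y1=165,30,375,290
a=cv2.imread('pics/w2.png')[y0:y1,x0:x1]; a=cv2.resize(a,None,fx=2.3,fy=2.3,interpolation=cv2.INTER_CUBIC)
def ln(p,q,col):
    P=[(wproj('w2.png',np.r_[R@v[:2]+t,v[2]])-[x0,y0]+.5)*2.3-.5 for v in (np.array(p,float),np.array(q,float))]
    cv2.line(a,tuple(np.int32(P[0]*16+8)),tuple(np.int32(P[1]*16+8)),col,1,cv2.LINE_AA,4)
for s_ in(1,-1):
    ln((-97,39*s_,12),(173,39*s_,12),(0,255,0)); ln((25,17.5*s_,56),(158,17.5*s_,56),(0,0,255)); ln((0,17*s_,64),(25,11.5*s_,64),(255,0,0))
    ln((-22,17*s_,44),(0,17*s_,44),(255,0,255)); ln((25,11.5*s_,56),(158,11.5*s_,56),(0,255,255))
ln((-22,-17,44),(-22,17,44),(255,0,255)); ln((-94,15.5,77),(-2,15.5,77),(255,255,0)); ln((-94,15.5,35),(-2,15.5,35),(255,255,0))
ln((-97,-39,12),(-97,39,12),(0,255,0));ln((173,-39,12),(173,39,12),(0,255,0)); ln((158,-11,56),(158,11,56),(0,255,255))
cv2.imwrite('pics/ov.png',a);print(a.shape)
```

```text
[563.40126429  19.86080733 193.86105876]
-96.54715562999387 [593.99134106  12.04285775] [4.49032567 4.84328742 2.8161481 ]
(598, 483, 3)
```

View pics/ov.png

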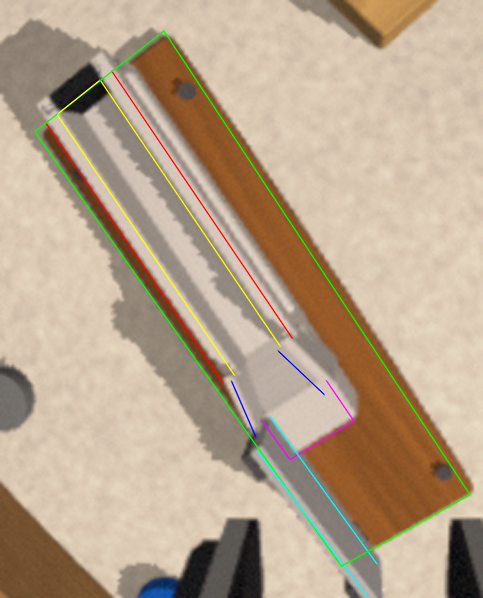

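Run:
```python
from h import *
from scipy.optimize import least_squares
a2=cv2.imread('pics/w2.png'); im=wshot('w3.png')[:,:,::-1]
for n in('w1.png','w2.png','w3.png'): s=pickle.load(open('pics/'+n+'.pkl','rb'));print(s['t'],s['tool_pos'],np.abs(s['qvel']).max())
sh=cv2.phaseCorrelate(np.float32(cv2.cvtColor(a2,6))[:260],np.float32(cv2.cvtColor(np.ascontiguousarray(im),6))[:260]); print(sh)
g=lambda U,V:np.array([(U+.5)/2.3-.5+165,(V+.5)/2.3-.5+30])+sh[0]
L=[((470,491),(-97,-39,12)),((165,33),(173,-39,12)),((353,424),(-22,-17,44)),((258,445),(-2,15.5,77)),((272,419),(-2,15.5,35)),((371,547),(-97,15.5,12)),((68,115),(158,11.5,56)),((107,86),(158,-11.5,56))]
def res(x,full=False):
    c,s=np.cos(x[2]),np.sin(x[2]);o=[]
    for p,q in L:
        w=[x[0]+c*q[0]-s*q[1],x[1]+s*q[0]+c*q[1],q[2]]; o.append(wproj('w3.png',w)-g(*p))
    return np.array(o) if full else np.ravel(o)
r_=least_squares(res,[590,10,-1.68],loss='soft_l1',x_scale=[1,1,.01]);x=r_.x
print(x[:2],np.degrees(x[2]));print(res(x,True).round(1))
for p,q in L:
    c,s=np.cos(x[2]),np.sin(x[2]); d=watz('w3.png',*g(*p),q[2])[:2]-x[:2]; print(q,np.round([c*d[0]+s*d[1],-s*d[0]+c*d[1]],1))
```

```text
1.3 [561.63205672  22.50598311 195.18249581] 0.6882594940853968
1.35 [565.38940992  17.16053579 193.86106075] 0.1533260119929233
1.4 [563.40126429  19.86080733 193.86105876] 0.07139583013294426
((-2.200247189984111, -0.578783905786878), 0.9299458667084023)
[593.35437724  14.69564526] -97.17025785525303
[[-0.   2.9]
 [ 1.3 -0.5]
 [ 0.7 -0.1]
 [ 0.   3.4]
 [-0.7 -0.6]
 [ 3.4  0.4]
 [-3.3 -0. ]
 [-1.4 -2.3]]
(-97, -39, 12) [-93.6 -40.8]
(173, -39, 12) [173.4 -37.6]
(-22, -17, 44) [-21.7 -16.3]
(-2, 15.5, 77) [ 0.8 13.6]
(-2, 15.5, 35) [-3.  15.3]
(-97, 15.5, 12) [-94.3  18.7]
(158, 11.5, 56) [155.8   8.8]
(158, -11.5, 56) [155.3 -11.4]
```

Request:
send_rows(targets=[{"delta_pos":[-16,40,-6],"rotation":[0,0,0],"grip":-0.06},{"delta_pos":[-16,41,-6],"rotation":[0,0,0],"grip":-0.06},{"delta_pos":[-16,40,-6],"rotation":[0,0,0],"grip":-0.06},{"delta_pos":[-16,41,-6],"rotation":[0,0,0],"grip":-0.06},{"delta_pos":[-16,40,-6],"rotation":[0,0,0],"grip":-0.06},{"delta_pos":[-16,41,-6],"rotation":[0,0,0],"grip":-0.06},{"delta_pos":[-16,40,-6],"rotation":[0,0,0],"grip":-0.06},{"delta_pos":[-16,41,-6],"rotation":[0,0,0],"grip":-0.06},{"delta_pos":[0,0,0],"rotation":[0,0,0],"grip":-0.06},{"delta_pos":[0,0,0],"rotation":[0,0,0],"grip":-0.06}])

```text
t: 2.45
tool_pos: [431.3, 349.6, 147.4]
tool_rot: [[-0.627, -0.779, -0.001], [-0.779, 0.627, -0.0], [0.001, 0.0, -1.0]]
wrist_force: [-0.3, -0.6, 0.6]
width: 0.532
grip_force: 0.0
```

Run:
```python
from h import *
im=wshot('w4.png'); s=pickle.load(open('pics/w4.png.pkl','rb')); print(s['t'],s['tool_pos'],np.abs(s['qvel']).max(),s['q'])
a=np.ascontiguousarray(im[:,:,::-1])
# predicted points using coarse tray pose
th=np.radians(-38.5);R=np.array([[np.cos(th),-np.sin(th)],[np.sin(th),np.cos(th)]]);t=np.array([526.9,271.2])
def ln(pts,z,col):
    P=np.int32([wproj('w4.png',np.r_[R@np.array(p,float)+t,z])*1.25 for p in pts]); cv2.polylines(b,[P],True,col,1,cv2.LINE_AA)
b=cv2.resize(a,(800,500),interpolation=cv2.INTER_CUBIC)
ln([(-126,42),(-110,42),(-110,-42),(-126,-42)],43,(0,255,0)); ln([(-65,50),(65,50),(65,19),(45,19),(-65,-50)],26,(0,255,255))
cv2.imwrite('pics/w4b.png',b)
```

```text
2.45 [431.27558536 349.6290466  147.39688826] 0.044950965426769594 [ 5.30113002e-01  3.04984548e-01 -1.30337849e-01  1.13625694e+00
 -8.07479796e-05 -3.63405204e-01]
```

View pics/w4b.png

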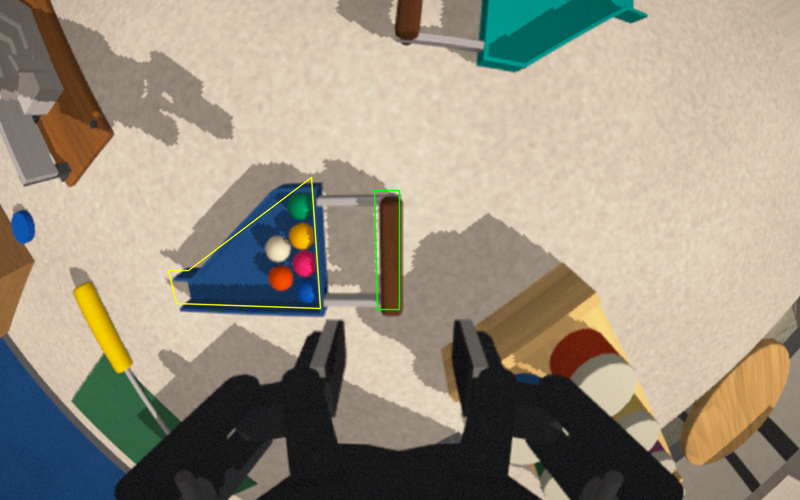

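Run:
```python
from h import *
im=wshot('w5.png'); s=pickle.load(open('pics/w5.png.pkl','rb')); print(s['t'],s['tool_pos'],np.abs(s['qvel']).max())
sh=cv2.phaseCorrelate(np.float32(cv2.cvtColor(cv2.imread('pics/w4.png'),6))[:250],np.float32(cv2.cvtColor(im,7))[:250])[0]; print(sh)
g=lambda U,V:((U+.5)/1.25-.5+sh[0],(V+.5)/1.25-.5+sh[1])
L=[((325,313),(-65,50,26)),((181,309),(65,50,26)),((321,184),(-65,-50,26)),((391.5,196),(-118,-42,43)),((391.5,314),(-118,42,43))]
w=[watz('w5.png',*g(*p),q[2])[:2] for p,q in L]
th,R,t,res=fit2([q[:2] for _,q in L],w); print(th,t,res,'grip',R@[-118,0]+t, watz('w5.png',*g(391.5,255),43))
```

```text
2.5 [431.99708828 348.77404274 147.58957914] 0.034984770354101795
(0.8847429111064002, 0.20587507754926548)
-38.748508348264124 [526.58954174 276.347744  ] [0.43526646 0.81458127 2.85826792 1.41497605 1.70677822] grip [434.5612499  350.20431785] [433.8275575  347.18873689  43.        ]
```

Request:
send_rows(targets=[{"delta_pos":[-1,3,-20],"rotation":[0,0,0],"grip":-0.06},{"delta_pos":[0,0,-30],"rotation":[0,0,0],"grip":-0.06},{"delta_pos":[0,0,-30],"rotation":[0,0,0],"grip":-0.06},{"delta_pos":[0,0,-24],"rotation":[0,0,0],"grip":-0.06},{"delta_pos":[0,0,-16],"rotation":[0,0,0],"grip":-0.06},{"delta_pos":[0,0,-10],"rotation":[0,0,0],"grip":-0.06},{"delta_pos":[0,0,-4],"rotation":[0,0,0],"grip":-0.06},{"delta_pos":[0,0,0],"rotation":[0,0,0],"grip":-0.06}])

```text
t: 3.35
tool_pos: [432.3, 351.0, 13.7]
tool_rot: [[-0.63, -0.777, 0.0], [-0.777, 0.63, -0.0], [-0.0, -0.0, -1.0]]
wrist_force: [-0.4, -0.4, 0.3]
width: 0.531
grip_force: 0.0
```

Request:
send_rows(targets=[{"delta_pos":[0,0,0],"rotation":[0,0,0],"grip":0.3},{"delta_pos":[0,0,0],"rotation":[0,0,0],"grip":0.5},{"delta_pos":[0,0,0],"rotation":[0,0,0],"grip":0.6},{"delta_pos":[0,0,0],"rotation":[0,0,0],"grip":0.8},{"delta_pos":[0,0,0],"rotation":[0,0,0],"grip":1.0},{"delta_pos":[0,0,0],"rotation":[0,0,0],"grip":1.0},{"delta_pos":[0,0,0],"rotation":[0,0,0],"grip":1.0}])

```text
t: 4.05
tool_pos: [432.8, 351.6, 14.6]
tool_rot: [[-0.63, -0.777, 0.002], [-0.777, 0.63, 0.0], [-0.002, -0.001, -1.0]]
wrist_force: [2.3, -1.7, 7.1]
width: 0.171
grip_force: 58.6
```

Request:
send_rows(targets=[{"delta_pos":[0,0,5],"rotation":[0,0,0],"grip":1.0},{"delta_pos":[0,0,10],"rotation":[-0.6,-0.8,0],"grip":1.0},{"delta_pos":[0,0,15],"rotation":[-1.2,-1.6,0],"grip":1.0},{"delta_pos":[0,0,20],"rotation":[-1.2,-1.6,0],"grip":1.0},{"delta_pos":[0,0,20],"rotation":[-0.9,-1.2,0],"grip":1.0},{"delta_pos":[0,0,20],"rotation":[0,0,0],"grip":1.0},{"delta_pos":[0,0,10],"rotation":[0,0,0],"grip":1.0},{"delta_pos":[0,0,0],"rotation":[0,0,0],"grip":1.0}])

```text
t: 4.85
tool_pos: [432.2, 352.0, 115.0]
tool_rot: [[-0.629, -0.772, 0.093], [-0.777, 0.625, -0.066], [-0.007, -0.114, -0.993]]
wrist_force: [1.0, 0.1, -4.8]
width: 0.177
grip_force: 58.7
```

Run:
```python
from h import *
im=wshot('w6.png'); s=readout.observe(); print(s['t'],s['tool_pos'],s['tool_rot'],s['width'],s['wrist_force'],s['moment'],s['q'])
```

```text
4.9 [431.84977273 351.62941259 113.77045405] [[-0.62903527 -0.7720198   0.09110463]
 [-0.77736111  0.62543153 -0.06741743]
 [-0.00493212 -0.11322914 -0.99355666]] 0.17736230666862846 [-0.37262619 -0.49991662 -3.51799252] [ 0.1857692   0.34642565 -0.00187877] [ 0.58956801  0.31355086 -0.21474049  1.00403577 -0.1068939  -0.30268503]
```

View pics/w6.png

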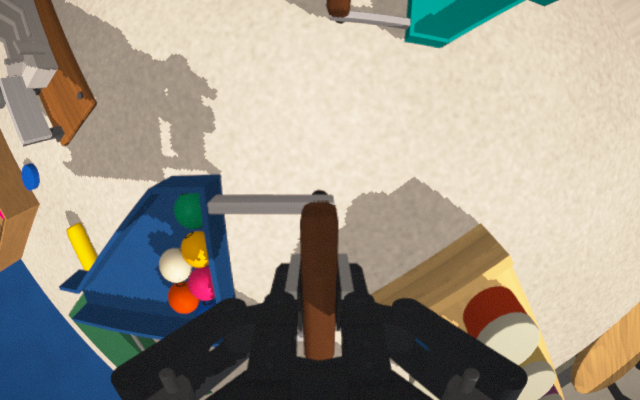

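The tray is held by the bar's middle and all the beads are in view near the back wall: green (190,210), yellow (197,250), cream (175,265), pink (203,285), red (184,298). The bar's top runs from (319,204) to (318,358).

Run:
```python
from h import *
c=eyes.camera_info('wrist');T=np.array(c['tool_from_camera']);f=200/np.tan(np.radians(c['vertical_fov'])/2)
def tool(u,v,z):
    a=np.array([u-c['cx'],v-c['cy']]);rr=np.linalg.norm(a);t=rr/f
    d=T[:3,:3]@np.r_[a/rr*np.sin(t),np.cos(t)];o=T[:3,3];return o+d*(z-o[2])/d[2]
for z in(-25,-30): print([tool(*p,z).round(1) for p in((319,204),(318,358),(62,290),(220,178))])
```

```text
[array([ 42.9,   1.6, -25. ]), array([-43.6,   1.2, -25. ]), array([ -13.5, -159.5,  -25. ]), array([ 54. , -38.4, -25. ])]
[array([ 44.6,   1.6, -30. ]), array([-38.3,   1.2, -30. ]), array([  -9.4, -152.6,  -30. ]), array([ 55.2, -36.8, -30. ])]
```

```bash
cat >> h.py <<'E'
M=np.array([593.4,14.7]);YAW=-96.5
def RZ(d): c,s=np.cos(np.radians(d)),np.sin(np.radians(d)); return np.array([[c,-s,0],[s,c,0],[0,0,1.]])
def RY(d): c,s=np.cos(np.radians(d)),np.sin(np.radians(d)); return np.array([[c,0,s],[0,1,0],[-s,0,c]])
OFF=np.array([-118,1,14.3]); SP=np.array([65,34.5,0])
def tcp(sx,sy,sz,pitch,yaw=None):   # spout at track coords, pitch + = spout down
    yaw=YAW if yaw is None else yaw
    w=np.r_[M,0]+RZ(YAW)@np.array([sx,sy,0])+[0,0,sz]
    return w+RZ(yaw)@RY(pitch)@(OFF-SP)
G=np.array([[0,-1,0],[-1,0,0],[0,0,-1.]]) # tray axes from tool: tray = tool@G
def tray():
    s=readout.observe(); R=np.array(s['tool_rot'])@G; p=np.array(s['tool_pos'])-R@OFF
    sp=p+R@SP; loc=RZ(YAW).T@(sp-np.r_[M,0])
    return dict(t=round(s['t'],2),tcp=np.round(s['tool_pos'],1),yaw=np.degrees(np.arctan2(R[1,0],R[0,0])).round(2),pitch=np.degrees(np.arcsin(-R[2,0])).round(2),roll=np.degrees(np.arcsin(R[2,1])).round(2),spout_track=loc.round(1),F=np.round(RZ(YAW).T@s['wrist_force'],1),Mo=np.round(s['moment'],2),w=round(s['width'],3))
E
python3 - <<'E'
from h import *
print(tray())
for a in[(-30,-12,80,-7),(-30,-12,52,-7),(-3,-4,47,-5),(-3,0,45,0),(-3,0,44.5,12)]: print(a,tcp(*a).round(1))
E
```

```text
{'t': 4.9, 'tcp': array([431.8, 351.6, 113.8]), 'yaw': np.float64(-39.01), 'pitch': np.float64(-6.5), 'roll': np.float64(0.28), 'spout_track': array([-246.2,  -25.9,  120.4]), 'F': array([ 0.5, -0.3, -3.5]), 'Mo': array([ 0.19,  0.35, -0.  ]), 'w': 0.177}
(-30, -12, 80, -7) [572.3 231.9  71.9]
(-30, -12, 52, -7) [572.3 231.9  43.9]
(-3, -4, 47, -5) [577.3 204.3  45.3]
(-3, 0, 45, 0) [581.2 203.3  59.3]
(-3, 0, 44.5, 12) [580.4 196.4  96.5]
```

Request:
send_rows(targets=[{"delta_pos":[1.8,-1.6,-0.2],"rotation":[0,0,-0.8],"grip":1.0},{"delta_pos":[3.7,-3.2,-0.4],"rotation":[0,0,-1.5],"grip":1.0},{"delta_pos":[5.6,-4.7,-0.6],"rotation":[0,0,-2.2],"grip":1.0},{"delta_pos":[7.4,-6.3,-0.7],"rotation":[0,0,-3],"grip":1.0},{"delta_pos":[7.4,-6.3,-0.7],"rotation":[0,0,-3],"grip":1.0},{"delta_pos":[7.4,-6.3,-0.7],"rotation":[0,0,-3],"grip":1.0},{"delta_pos":[7.4,-6.3,-0.7],"rotation":[0,0,-3],"grip":1.0},{"delta_pos":[7.4,-6.3,-0.7],"rotation":[0,0,-3],"grip":1.0},{"delta_pos":[7.4,-6.3,-0.7],"rotation":[0,0,-3],"grip":1.0},{"delta_pos":[7.4,-6.3,-0.7],"rotation":[0,0,-3],"grip":1.0},{"delta_pos":[7.4,-6.3,-0.7],"rotation":[0,0,-3],"grip":1.0}])

```text
t: 6.0
tool_pos: [502.9, 290.7, 106.1]
tool_rot: [[-0.926, -0.376, 0.046], [-0.379, 0.92, -0.104], [-0.004, -0.113, -0.994]]
wrist_force: [-0.5, 0.5, -2.9]
width: 0.177
grip_force: 58.7
```

Request:
send_rows(targets=[{"delta_pos":[7.4,-6.3,-0.7],"rotation":[0,0,-3],"grip":1.0},{"delta_pos":[7.4,-6.3,-0.7],"rotation":[0,0,-3],"grip":1.0},{"delta_pos":[7.4,-6.3,-0.7],"rotation":[0,0,-3],"grip":1.0},{"delta_pos":[7.4,-6.3,-0.7],"rotation":[0,0,-3],"grip":1.0},{"delta_pos":[7.4,-6.3,-0.7],"rotation":[0,0,-3],"grip":1.0},{"delta_pos":[7.4,-6.3,-0.7],"rotation":[0,0,-3],"grip":1.0},{"delta_pos":[7.4,-6.3,-0.7],"rotation":[0,0,-3],"grip":1.0},{"delta_pos":[6,-5,-0.6],"rotation":[0,0,-3],"grip":1.0},{"delta_pos":[4.5,-3.7,-0.6],"rotation":[0,0,-2.2],"grip":1.0},{"delta_pos":[3,-2.5,-0.4],"rotation":[0,0,-1.5],"grip":1.0},{"delta_pos":[1.8,-1.5,-0.2],"rotation":[0,0,-0.8],"grip":1.0},{"delta_pos":[0,0,0],"rotation":[0,0,0],"grip":1.0}])

```text
t: 7.2
tool_pos: [569.5, 234.6, 99.9]
tool_rot: [[-0.994, 0.105, -0.008], [0.105, 0.988, -0.113], [-0.004, -0.113, -0.994]]
wrist_force: [0.3, 1.1, -3.7]
width: 0.179
grip_force: 58.7
```

Run:
```python
from h import *
im=wshot('w7.png'); print(tray())
```

```text
{'t': 7.25, 'tcp': array([569.3, 234.7, 100. ]), 'yaw': np.float64(-96.0), 'pitch': np.float64(-6.5), 'roll': np.float64(0.23), 'spout_track': array([-32.8, -13.7, 106.6]), 'F': array([-0.1, -0.1, -3.5]), 'Mo': array([ 0.41, -0.01,  0.01]), 'w': 0.176}
```

View pics/w7.png

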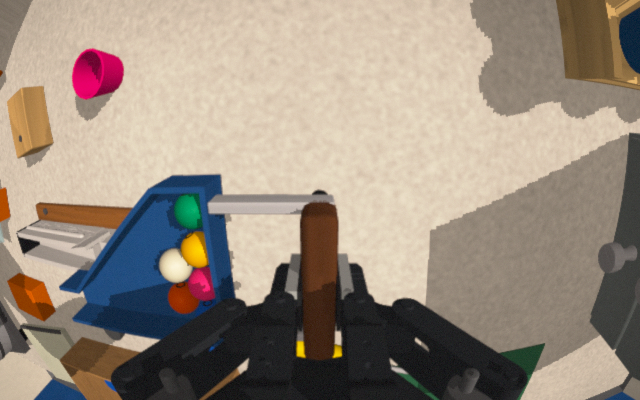

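Request:
send_rows(targets=[{"delta_pos":[0,0,-4],"rotation":[0,0,0],"grip":1.0},{"delta_pos":[0,0,-8],"rotation":[0,0,0],"grip":1.0},{"delta_pos":[0,0,-10],"rotation":[0,0,0],"grip":1.0},{"delta_pos":[0,0,-10],"rotation":[0,0,0],"grip":1.0},{"delta_pos":[0,0,-8],"rotation":[0,0,0],"grip":1.0},{"delta_pos":[0,0,-4],"rotation":[0,0,0],"grip":1.0},{"delta_pos":[0.5,-3,0],"rotation":[0,0,0],"grip":1.0},{"delta_pos":[1,-5.5,0],"rotation":[0,0,0],"grip":1.0},{"delta_pos":[1.2,-7,0],"rotation":[0,0,0],"grip":1.0},{"delta_pos":[1.2,-7,0],"rotation":[0,0,0],"grip":1.0},{"delta_pos":[1,-5,0],"rotation":[0,0,0],"grip":1.0},{"delta_pos":[0.4,-2.3,0],"rotation":[0,0,0],"grip":1.0}])

```text
t: 8.45
tool_pos: [574.9, 204.1, 56.3]
tool_rot: [[-0.994, 0.105, -0.007], [0.105, 0.988, -0.113], [-0.005, -0.113, -0.994]]
wrist_force: [-0.2, -0.6, -4.8]
width: 0.173
grip_force: 58.8
```

Request:
send_rows(targets=[{"delta_pos":[0,0,0],"rotation":[0,0,0],"grip":1.0},{"delta_pos":[0,0,-3],"rotation":[0,0,0],"grip":1.0},{"delta_pos":[0,0,-4],"rotation":[0,0,0],"grip":1.0},{"delta_pos":[0,0,-3],"rotation":[0,0,0],"grip":1.0},{"delta_pos":[0,0,-1.5],"rotation":[0,0,0],"grip":1.0},{"delta_pos":[0,0,0],"rotation":[0,0,0],"grip":1.0}])

```text
t: 9.05
tool_pos: [574.4, 205.0, 44.1]
tool_rot: [[-0.995, 0.104, -0.008], [0.104, 0.988, -0.113], [-0.004, -0.113, -0.994]]
wrist_force: [-0.2, -0.6, -4.2]
width: 0.176
grip_force: 58.8
```

Run:
```python
from h import *
print(tray())
```

```text
{'t': 9.05, 'tcp': array([574.4, 205. ,  44.1]), 'yaw': np.float64(-96.0), 'pitch': np.float64(-6.51), 'roll': np.float64(0.21), 'spout_track': array([-3.8, -5.3, 50.8]), 'F': array([ 0.6, -0.2, -4.2]), 'Mo': array([ 0.43, -0.09,  0.02]), 'w': 0.176}
```

Request:
send_rows(targets=[{"delta_pos":[1,-0.1,0],"rotation":[0,0,0],"grip":1.0},{"delta_pos":[1.5,-0.2,0],"rotation":[0,0,0],"grip":1.0},{"delta_pos":[1.5,-0.2,0],"rotation":[0,0,0],"grip":1.0},{"delta_pos":[1,-0.1,0],"rotation":[0,0,0],"grip":1.0},{"delta_pos":[0,0,0],"rotation":[0,0,0],"grip":1.0}])

```text
t: 9.55
tool_pos: [577.7, 205.0, 44.3]
tool_rot: [[-0.995, 0.104, -0.011], [0.105, 0.988, -0.112], [-0.0, -0.112, -0.994]]
wrist_force: [-9.7, 5.1, -0.3]
width: 0.174
grip_force: 60.1
```

Request:
send_rows(targets=[{"delta_pos":[1,-0.1,0],"rotation":[0,0,0],"grip":1.0},{"delta_pos":[0,0,0],"rotation":[0,0,0],"grip":1.0}])

```text
t: 9.75
tool_pos: [578.1, 205.1, 44.2]
tool_rot: [[-0.995, 0.104, -0.012], [0.105, 0.988, -0.111], [0.001, -0.112, -0.994]]
wrist_force: [-11.7, 5.2, -0.2]
width: 0.178
grip_force: 61.0
```

Run:
```python
from h import *
print(tray())
```

```text
{'t': 9.75, 'tcp': array([578.1, 205.1,  44.2]), 'yaw': np.float64(-96.0), 'pitch': np.float64(-6.44), 'roll': np.float64(-0.04), 'spout_track': array([-4.3, -1.6, 50.5]), 'F': array([ -3.9, -12.2,  -0.2]), 'Mo': array([ 1.22,  2.13, -1.28]), 'w': 0.178}
```

Request:
send_rows(targets=[{"delta_pos":[-0.5,0,3],"rotation":[1.1,-0.1,0.3],"grip":1.0},{"delta_pos":[-0.5,0,3],"rotation":[1.1,-0.1,0.3],"grip":1.0},{"delta_pos":[0,0,3],"rotation":[1.1,-0.1,0],"grip":1.0},{"delta_pos":[0,0,3],"rotation":[1.1,-0.1,0],"grip":1.0},{"delta_pos":[0,0,1],"rotation":[0.8,-0.1,0],"grip":1.0},{"delta_pos":[0,0,0],"rotation":[0,0,0],"grip":1.0}])

```text
t: 10.35
tool_pos: [576.8, 204.7, 56.7]
tool_rot: [[-0.995, 0.095, -0.004], [0.095, 0.995, -0.021], [0.002, -0.021, -1.0]]
wrist_force: [-9.6, 4.4, -6.1]
width: 0.176
grip_force: 59.7
```

Run:
```python
from h import *
print(tray())
```

```text
{'t': 10.35, 'tcp': array([576.8, 204.7,  56.7]), 'yaw': np.float64(-95.45), 'pitch': np.float64(-1.19), 'roll': np.float64(-0.1), 'spout_track': array([-4.3, -1.1, 46.1]), 'F': array([ -3.3, -10.1,  -6.1]), 'Mo': array([ 1.47,  1.93, -0.86]), 'w': 0.176}
```

Request:
send_rows(targets=[{"delta_pos":[-0.5,0,0],"rotation":[0,0,0.4],"grip":1.0},{"delta_pos":[-0.5,0,0],"rotation":[0,0,0.4],"grip":1.0},{"delta_pos":[0,0,0],"rotation":[0,0,0],"grip":1.0}])

```text
t: 10.65
tool_pos: [576.3, 204.5, 56.6]
tool_rot: [[-0.997, 0.081, -0.003], [0.081, 0.996, -0.022], [0.001, -0.022, -1.0]]
wrist_force: [-8.5, 2.3, -5.6]
width: 0.178
grip_force: 62.5
```

Run:
```python
from h import *
wshot('w8.png');print(tray())
```

```text
{'t': 10.7, 'tcp': array([576.2, 204.6,  56.6]), 'yaw': np.float64(-94.67), 'pitch': np.float64(-1.25), 'roll': np.float64(-0.06), 'spout_track': array([-4.6,  0.8, 46.2]), 'F': array([-2. , -8. , -5.2]), 'Mo': array([ 1.1 ,  1.65, -1.26]), 'w': 0.174}
```

Request:
send_rows(targets=[{"delta_pos":[0.3,0,-0.7],"rotation":[0,0,-0.3],"grip":1.0},{"delta_pos":[0,0,-0.7],"rotation":[0,0,0],"grip":1.0},{"delta_pos":[0,0,0],"rotation":[0,0,0],"grip":1.0}])

```text
t: 11.0
tool_pos: [576.4, 204.5, 55.5]
tool_rot: [[-0.996, 0.086, -0.003], [0.086, 0.996, -0.022], [0.001, -0.022, -1.0]]
wrist_force: [-10.3, 3.1, -1.5]
width: 0.176
grip_force: 61.3
```

Run:
```python
from h import *
print(tray())
```

```text
{'t': 11.0, 'tcp': array([576.4, 204.5,  55.5]), 'yaw': np.float64(-94.95), 'pitch': np.float64(-1.28), 'roll': np.float64(-0.05), 'spout_track': array([-4.4,  0. , 45.2]), 'F': array([ -1.9, -10.6,  -1.5]), 'Mo': array([ 0.76,  2.04, -1.16]), 'w': 0.176}
```

Request:
send_rows(targets=[{"delta_pos":[0,-0.1,3.2],"rotation":[1,-0.1,0],"grip":1.0},{"delta_pos":[0,-0.2,3.2],"rotation":[1,-0.1,0],"grip":1.0},{"delta_pos":[0,-0.3,3.2],"rotation":[1,-0.1,0],"grip":1.0},{"delta_pos":[0,-0.3,3.2],"rotation":[1,-0.1,0],"grip":1.0},{"delta_pos":[0,-0.4,3.2],"rotation":[1,-0.1,0],"grip":1.0},{"delta_pos":[0,-0.4,3.2],"rotation":[1,-0.1,0],"grip":1.0},{"delta_pos":[0,0,0],"rotation":[0,0,0],"grip":1.0},{"delta_pos":[0,0,0],"rotation":[0,0,0],"grip":1.0},{"delta_pos":[0,0,0],"rotation":[0,0,0],"grip":1.0},{"delta_pos":[0,0,0],"rotation":[0,0,0],"grip":1.0}])

```text
t: 12.0
tool_pos: [576.2, 202.5, 74.5]
tool_rot: [[-0.996, 0.087, 0.007], [0.087, 0.993, 0.082], [0.0, 0.082, -0.997]]
wrist_force: [-10.6, 0.7, -2.5]
width: 0.175
grip_force: 61.0
```

```bash
cat >> h.py <<'E'
def beads(n='top'):
    im=eyes.grab_frame(n); hsv=cv2.cvtColor(im,cv2.COLOR_RGB2HSV)
    pts=[]
    o={}
    # pixels in a region around track/tray; cluster saturated colours
    for nm,(lo,hi) in dict(pink=((160,110,70),(176,255,255)),yellow=((18,130,90),(32,255,255)),green=((55,100,40),(85,255,255)),red=((3,190,110),(11,255,255)),blue=((108,150,40),(122,255,255))).items():
        m=cv2.inRange(hsv,lo,hi); k,l,st,c=cv2.connectedComponentsWithStats(m)
        o[nm]=[(c[i].round(1).tolist(),int(st[i,4])) for i in range(1,k) if st[i,4]>8]
    return im,o
E
python3 - <<'E'
from h import *
print(tray())
im,o=beads('top'); cv2.imwrite('pics/t9.png',im[:,:,::-1])
# to track coords at z~45
for k,v in o.items():
    for c,n in v:
        l=RZ(YAW).T@(atz('top',*c,46)-np.r_[M,0]); 
        if abs(l[1])<60 and -220<l[0]<200: print(k,n,l.round(0)[:2])
E
```

```text
{'t': 12.0, 'tcp': array([576.2, 202.5,  74.5]), 'yaw': np.float64(-95.0), 'pitch': np.float64(4.72), 'roll': np.float64(-0.01), 'spout_track': array([-4.4, -0.1, 45.2]), 'F': array([  0.5, -10.6,  -2.5]), 'Mo': array([ 0.46,  2.13, -0.95]), 'w': 0.175}
pink 51 [-88. -20.]
yellow 45 [-88. -43.]
green 41 [-100.  -59.]
```

Request:
send_rows(targets=[{"delta_pos":[0,-0.4,3.1],"rotation":[1,-0.1,0],"grip":1.0},{"delta_pos":[0,-0.4,3.1],"rotation":[1,-0.1,0],"grip":1.0},{"delta_pos":[0,-0.4,3.1],"rotation":[1,-0.1,0],"grip":1.0},{"delta_pos":[0,-0.4,3.1],"rotation":[1,-0.1,0],"grip":1.0},{"delta_pos":[0,0,0],"rotation":[0,0,0],"grip":1.0},{"delta_pos":[0,0,0],"rotation":[0,0,0],"grip":1.0},{"delta_pos":[0,0,0],"rotation":[0,0,0],"grip":1.0},{"delta_pos":[0,0,0],"rotation":[0,0,0],"grip":1.0}])

```text
t: 12.85
tool_pos: [576.2, 200.7, 86.8]
tool_rot: [[-0.996, 0.087, 0.014], [0.088, 0.985, 0.151], [-0.001, 0.151, -0.988]]
wrist_force: [-10.6, 0.7, -4.2]
width: 0.175
grip_force: 61.2
```

```bash
cat >> h.py <<'E'
def rep(fn):
    print(tray()); im,o=beads('top'); cv2.imwrite('pics/'+fn,im[:,:,::-1])
    for k,v in o.items():
        for c,n in v:
            l=RZ(YAW).T@(atz('top',*c,46)-np.r_[M,0]); 
            if abs(l[1])<80 and -240<l[0]<220: print(k,n,l.round(0)[:2])
E
python3 -c "
from h import *
rep('t10.png')"
```

```text
{'t': 12.85, 'tcp': array([576.2, 200.7,  86.8]), 'yaw': np.float64(-95.03), 'pitch': np.float64(8.71), 'roll': np.float64(0.04), 'spout_track': array([-5.1, -0.1, 45. ]), 'F': array([  0.5, -10.6,  -4.2]), 'Mo': array([ 0.11,  2.23, -0.78]), 'w': 0.175}
pink 45 [-44.   4.]
yellow 37 [-47. -16.]
green 43 [-63. -29.]
red 12 [98. -3.]
blue 12 [80. -4.]
```

Request:
send_rows(targets=[{"delta_pos":[0,0,0],"rotation":[0,0,0],"grip":1.0},{"delta_pos":[0,0,0],"rotation":[0,0,0],"grip":1.0},{"delta_pos":[0,0,0],"rotation":[0,0,0],"grip":1.0},{"delta_pos":[0,0,0],"rotation":[0,0,0],"grip":1.0},{"delta_pos":[0,0,0],"rotation":[0,0,0],"grip":1.0}])

```text
t: 13.4
tool_pos: [576.2, 200.7, 86.8]
tool_rot: [[-0.996, 0.087, 0.014], [0.088, 0.985, 0.151], [-0.001, 0.151, -0.988]]
wrist_force: [-9.6, 1.0, -3.2]
width: 0.176
grip_force: 61.2
```

```bash
python3 -c "
from h import *
rep('t11.png')"
```

```text
{'t': 13.4, 'tcp': array([576.2, 200.7,  86.8]), 'yaw': np.float64(-95.03), 'pitch': np.float64(8.71), 'roll': np.float64(0.04), 'spout_track': array([-5.1, -0.1, 45. ]), 'F': array([ 0.1, -9.7, -3.2]), 'Mo': array([ 0.05,  2.19, -0.85]), 'w': 0.176}
pink 46 [-44.   4.]
yellow 41 [-47. -16.]
green 43 [-63. -28.]
red 11 [151.  -2.]
blue 11 [132.  -3.]
```

Request:
send_rows(targets=[{"delta_pos":[0,4,0],"rotation":[0,0,0],"grip":1.0},{"delta_pos":[0,-4,0],"rotation":[0,0,0],"grip":1.0},{"delta_pos":[0,5,1],"rotation":[0,0,0],"grip":1.0},{"delta_pos":[0,-5,-1],"rotation":[0,0,0],"grip":1.0},{"delta_pos":[0,6,1],"rotation":[0,0,0],"grip":1.0},{"delta_pos":[0,-6,-1],"rotation":[0,0,0],"grip":1.0},{"delta_pos":[0,0,0],"rotation":[0,0,0],"grip":1.0},{"delta_pos":[0,0,0],"rotation":[0,0,0],"grip":1.0}])

```text
t: 14.25
tool_pos: [576.1, 201.5, 87.1]
tool_rot: [[-0.996, 0.086, 0.014], [0.087, 0.984, 0.152], [-0.001, 0.153, -0.988]]
wrist_force: [-10.2, 4.2, -1.5]
width: 0.177
grip_force: 61.1
```

```bash
python3 -c "
from h import *
rep('t12.png')"
```

```text
{'t': 14.25, 'tcp': array([576.1, 201.5,  87.1]), 'yaw': np.float64(-94.99), 'pitch': np.float64(8.8), 'roll': np.float64(0.04), 'spout_track': array([-5.9, -0.1, 44.9]), 'F': array([ -3. , -10.6,  -1.5]), 'Mo': array([ 0.85,  2.29, -0.76]), 'w': 0.177}
pink 34 [63. -3.]
yellow 41 [0. 2.]
green 40 [-31.  -1.]
red 13 [151.  -2.]
blue 10 [131.  -3.]
```

Shaking freed the jam. I'll let the beads run out.

Request:
send_rows(targets=[{"delta_pos":[0,-0.5,2.3],"rotation":[0.7,0,0],"grip":1.0},{"delta_pos":[0,-0.5,2.3],"rotation":[0.7,0,0],"grip":1.0},{"delta_pos":[0,0,0],"rotation":[0,0,0],"grip":1.0},{"delta_pos":[0,0,0],"rotation":[0,0,0],"grip":1.0},{"delta_pos":[0,0,0],"rotation":[0,0,0],"grip":1.0},{"delta_pos":[0,0,0],"rotation":[0,0,0],"grip":1.0},{"delta_pos":[0,0,0],"rotation":[0,0,0],"grip":1.0},{"delta_pos":[0,0,0],"rotation":[0,0,0],"grip":1.0}])

```text
t: 15.1
tool_pos: [576.1, 200.4, 91.5]
tool_rot: [[-0.996, 0.086, 0.014], [0.087, 0.98, 0.176], [0.002, 0.177, -0.984]]
wrist_force: [-10.7, 2.9, -1.5]
width: 0.178
grip_force: 61.1
```

Run:
```python
from h import *
rep('t13.png')
im=cv2.imread('pics/t13.png')
# colour samples along groove centre line at bead centres (z~40): print BGR
for x in range(-60,160,7):
    p=proj('top',np.r_[(RZ(YAW)@[x,-2,0])[:2]+M,42]); print(x,im[int(round(p[1])),int(round(p[0]))],end=' ')
```

```text
{'t': 15.1, 'tcp': array([576.1, 200.4,  91.5]), 'yaw': np.float64(-95.02), 'pitch': np.float64(10.18), 'roll': np.float64(-0.09), 'spout_track': array([-5.9, -0.2, 45.1]), 'F': array([ -1.6, -10.9,  -1.5]), 'Mo': array([ 0.69,  2.25, -0.74]), 'w': 0.178}
pink 31 [92. -3.]
yellow 35 [72. -2.]
green 19 [53. -4.]
red 9 [152.  -3.]
blue 11 [131.  -3.]
-60 [51 41 31] -53 [57 46 39] -46 [64 48 38] -39 [67 45 33] -32 [71 51 38] -25 [67 47 30] -18 [70 50 39] -11 [69 51 40] -4 [76 73 75] 3 [ 96  97 105] 10 [79 82 92] 17 [74 78 81] 24 [76 82 88] 31 [79 83 89] 38 [105 114 121] 45 [81 99 82] 52 [58 86 39] 59 [41 61 32] 66 [ 38 108 146] 73 [ 38 111 145] 80 [32 71 99] 87 [ 74  49 147] 94 [ 67  44 129] 101 [ 65  67 101] 108 [122 137 145] 115 [ 98 113 124] 122 [75 66 70] 129 [104  56  35] 136 [89 55 40] 143 [ 45  47 109] 150 [ 29  53 137] 157 [ 22  40 103]
```

Request:
send_rows(targets=[{"delta_pos":[-4,3,3],"rotation":[0,0,0],"grip":1.0},{"delta_pos":[-4,8,5],"rotation":[-3.4,0.3,0],"grip":1.0},{"delta_pos":[-2,12,8],"rotation":[-3.4,0.3,0],"grip":1.0},{"delta_pos":[-7,15,0],"rotation":[-3.4,0.3,2],"grip":1.0},{"delta_pos":[-15,14,0],"rotation":[0,0,6],"grip":1.0},{"delta_pos":[-16,14,0],"rotation":[0,0,7],"grip":1.0},{"delta_pos":[-16,14,0],"rotation":[0,0,7],"grip":1.0},{"delta_pos":[-16,14,0],"rotation":[0,0,7],"grip":1.0},{"delta_pos":[-16,14,0],"rotation":[0,0,7],"grip":1.0},{"delta_pos":[-16,14,0],"rotation":[0,0,7],"grip":1.0},{"delta_pos":[-16,14,0],"rotation":[0,0,7],"grip":1.0},{"delta_pos":[-15,14,0],"rotation":[0,0,6],"grip":1.0}])

```text
t: 16.35
tool_pos: [435.6, 350.6, 108.9]
tool_rot: [[-0.624, -0.781, 0.004], [-0.781, 0.624, 0.002], [-0.004, -0.002, -1.0]]
wrist_force: [0.2, -0.7, -3.7]
width: 0.18
grip_force: 59.1
```

Request:
send_rows(targets=[{"delta_pos":[0,0,-10],"rotation":[0,0,0],"grip":1.0},{"delta_pos":[0,0,-20],"rotation":[0,0,0],"grip":1.0},{"delta_pos":[0,0,-20],"rotation":[0,0,0],"grip":1.0},{"delta_pos":[0,0,-15],"rotation":[0,0,0],"grip":1.0},{"delta_pos":[0,0,-5],"rotation":[0,0,0],"grip":1.0},{"delta_pos":[0,0,0],"rotation":[0,0,0],"grip":1.0}])

```text
t: 16.95
tool_pos: [436.1, 349.5, 37.8]
tool_rot: [[-0.629, -0.777, 0.002], [-0.777, 0.629, 0.001], [-0.002, -0.001, -1.0]]
wrist_force: [0.1, -0.9, -2.8]
width: 0.176
grip_force: 59.2
```

```bash
python3 -c "
from h import *
rep('t14.png')"
```

```text
{'t': 16.95, 'tcp': array([436.1, 349.5,  37.8]), 'yaw': np.float64(-39.0), 'pitch': np.float64(-0.06), 'roll': np.float64(0.12), 'spout_track': array([-244.8,  -21.8,   23.8]), 'F': array([ 0.9,  0.2, -2.8]), 'Mo': array([ 0.08,  0.09, -0.  ]), 'w': 0.176}
pink 25 [94. -3.]
yellow 21 [75. -3.]
```

Request:
send_rows(targets=[{"delta_pos":[0,0,-10],"rotation":[0,0,0],"grip":1.0},{"delta_pos":[0,0,-8],"rotation":[0,0,0],"grip":1.0},{"delta_pos":[0,0,-3],"rotation":[0,0,0],"grip":1.0},{"delta_pos":[0,0,-1.5],"rotation":[0,0,0],"grip":1.0},{"delta_pos":[0,0,-1],"rotation":[0,0,0],"grip":1.0},{"delta_pos":[0,0,0],"rotation":[0,0,0],"grip":1.0}])

```text
t: 17.6
tool_pos: [436.0, 350.0, 14.9]
tool_rot: [[-0.628, -0.778, 0.003], [-0.778, 0.628, 0.002], [-0.003, -0.001, -1.0]]
wrist_force: [-0.1, 0.1, -2.6]
width: 0.179
grip_force: 59.1
```

Request:
send_rows(targets=[{"delta_pos":[0,0,0],"rotation":[0,0,0],"grip":0.4},{"delta_pos":[0,0,0],"rotation":[0,0,0],"grip":0.1},{"delta_pos":[0,0,0],"rotation":[0,0,0],"grip":-0.06},{"delta_pos":[0,0,0],"rotation":[0,0,0],"grip":-0.06},{"delta_pos":[0,0,0],"rotation":[0,0,0],"grip":-0.06}])

```text
t: 18.1
tool_pos: [436.0, 350.0, 15.0]
tool_rot: [[-0.628, -0.778, 0.003], [-0.778, 0.628, 0.002], [-0.003, -0.001, -1.0]]
wrist_force: [0.4, 0.3, -0.2]
width: 0.529
grip_force: 0.0
```

Request:
send_rows(targets=[{"delta_pos":[0,0,20],"rotation":[0,0,0],"grip":-0.06},{"delta_pos":[0,0,40],"rotation":[0,0,0],"grip":-0.06},{"delta_pos":[0,0,40],"rotation":[0,0,0],"grip":-0.06},{"delta_pos":[5,-20,30],"rotation":[0,0,-6],"grip":-0.06},{"delta_pos":[7,-45,15],"rotation":[0,0,-6],"grip":-0.06},{"delta_pos":[7,-48,0],"rotation":[0,0,-6],"grip":-0.06},{"delta_pos":[7,-48,0],"rotation":[0,0,-6],"grip":-0.06},{"delta_pos":[7,-48,0],"rotation":[0,0,-6],"grip":-0.06},{"delta_pos":[7,-48,0],"rotation":[0,0,-6],"grip":-0.06},{"delta_pos":[7,-48,0],"rotation":[0,0,-6],"grip":-0.06},{"delta_pos":[7,-48,0],"rotation":[0,0,-6],"grip":-0.06},{"delta_pos":[7,-48,0],"rotation":[0,0,-6],"grip":-0.06}])

```text
t: 19.3
tool_pos: [496.8, -53.1, 160.1]
tool_rot: [[-0.998, 0.055, 0.004], [0.055, 0.998, -0.001], [-0.004, -0.001, -1.0]]
wrist_force: [1.4, 0.7, 0.6]
width: 0.532
grip_force: 0.0
```

Request:
send_rows(targets=[{"delta_pos":[7,-48,0],"rotation":[0,0,-6],"grip":-0.06},{"delta_pos":[6,-48,0],"rotation":[0,0,-6],"grip":-0.06},{"delta_pos":[5,-48,0],"rotation":[0,0,0],"grip":-0.06},{"delta_pos":[5,-48,0],"rotation":[0,0,0],"grip":-0.06},{"delta_pos":[4,-40,0],"rotation":[0,0,0],"grip":-0.06},{"delta_pos":[3,-20,0],"rotation":[0,0,0],"grip":-0.06},{"delta_pos":[0,0,0],"rotation":[0,0,0],"grip":-0.06},{"delta_pos":[0,0,0],"rotation":[0,0,0],"grip":-0.06}])

```text
t: 20.1
tool_pos: [526.6, -303.0, 159.5]
tool_rot: [[-0.966, 0.259, 0.002], [0.259, 0.966, -0.001], [-0.002, -0.001, -1.0]]
wrist_force: [0.3, 0.5, -0.2]
width: 0.532
grip_force: 0.0
```

Run:
```python
from h import *
rep('t17.png')
im=wshot('w17.png'); s=readout.observe(); print(s['tool_pos'],s['tool_rot'])
hsv=cv2.cvtColor(im,cv2.COLOR_RGB2HSV); m=cv2.inRange(hsv,(4,150,90),(16,255,255))
k,l,st,c=cv2.connectedComponentsWithStats(m)
for i in range(1,k):
    if st[i,4]>150:
        pts=np.argwhere(l==i)[:,::-1].astype(np.float32); rc=cv2.minAreaRect(pts); print(c[i].round(0),st[i,4],rc,watz('w17.png',*c[i],50).round(0))
c2=lambda U,V:((U+.5)/4-.5+265,(V+.5)/4-.5+120)
L=[((632,325),(-60,26,27)),((722,350),(-60,-26,27)),((772,158),(60,-26,27)),((684,135),(60,26,27))]
print(fit2([q[:2] for _,q in L],[atz('top',*c2(*p),27)[:2] for p,_ in L]))
```

```text
{'t': 20.1, 'tcp': array([ 526.6, -303. ,  159.5]), 'yaw': np.float64(-104.98), 'pitch': np.float64(-0.04), 'roll': np.float64(0.13), 'spout_track': array([509.2, -24.2, 145.4]), 'F': array([-0.5,  0.3, -0.2]), 'Mo': array([ 0.06,  0.04, -0.04]), 'w': 0.532}
pink 34 [92. -3.]
yellow 35 [72. -2.]
green 18 [53. -4.]
[ 526.83727213 -302.02617224  159.87298453] [[-9.66435539e-01  2.56897392e-01  2.46574073e-03]
 [ 2.56894119e-01  9.66438281e-01 -1.56857622e-03]
 [-2.78594937e-03 -8.82493516e-04 -9.99995730e-01]]
[544. 165.] 3184 ((538.5, 170.5), (155.0, 47.0), 0.0) [545. -71.  50.]
[329. 190.] 1037 ((329.3269348144531, 190.13461303710938), (16.172151565551758, 66.35338592529297), 2.726311206817627) [ 517. -289.   50.]
[552. 327.] 4156 ((561.4982299804688, 335.07025146484375), (86.05603790283203, 138.7882843017578), 66.48204040527344) [785. -33.  50.]
[346. 322.] 2347 ((346.74151611328125, 321.4547119140625), (54.97941207885742, 46.99357604980469), 79.3803482055664) [ 659. -307.   50.]
(np.float64(-16.563171765913083), array([[ 0.95850601,  0.28507232],
       [-0.28507232,  0.95850601]]), array([ 518.33134547, -291.48925553]), array([1.04573042, 0.821802  , 0.9105831 , 0.88778835]))
```

Run:
```python
from h import *
d=np.array([-.0476,.9989])*25;c=np.array([329.3,190.1])
for z in(45,54.5):
    a=watz('w17.png',*(c+d),z);b=watz('w17.png',*(c-d),z); v=a-b; print((a+b)/2,np.degrees(np.arctan2(v[1],v[0])), np.linalg.norm(v)*66.35/50)
```

```text
[ 519.04183271 -289.18378769   45.        ] -16.949016876099456 59.73287237650302
[ 516.32956227 -288.79901653   54.5       ] -16.949016876099446 57.52724339908959
```

Request:
send_rows(targets=[{"delta_pos":[-3,4,-10],"rotation":[0,0,-1],"grip":-0.06},{"delta_pos":[-3,4,-20],"rotation":[0,0,-0.9],"grip":-0.06},{"delta_pos":[-2.5,4,-25],"rotation":[0,0,0],"grip":-0.06},{"delta_pos":[0,0,-15],"rotation":[0,0,0],"grip":-0.06},{"delta_pos":[0,0,-10],"rotation":[0,0,0],"grip":-0.06},{"delta_pos":[0,0,0],"rotation":[0,0,0],"grip":-0.06},{"delta_pos":[0,0,0],"rotation":[0,0,0],"grip":-0.06}])

```text
t: 20.9
tool_pos: [518.8, -290.8, 80.6]
tool_rot: [[-0.957, 0.289, 0.003], [0.289, 0.957, -0.003], [-0.004, -0.001, -1.0]]
wrist_force: [-0.3, 0.2, 0.6]
width: 0.53
grip_force: 0.0
```

Run:
```python
from h import *
im=wshot('w18.png'); s=readout.observe(); print(s['tool_pos'],np.degrees(np.arctan2(s['tool_rot'][1][1],s['tool_rot'][0][1])))
hsv=cv2.cvtColor(im,cv2.COLOR_RGB2HSV); m=cv2.inRange(hsv,(4,150,90),(16,255,255))
k,l,st,c=cv2.connectedComponentsWithStats(m)
for i in range(1,k):
    if st[i,4]>150 and abs(c[i][0]-320)<40:
        rc=cv2.minAreaRect(np.argwhere(l==i)[:,::-1].astype(np.float32)); print(c[i].round(0),st[i,:],rc,watz('w18.png',*c[i],50).round(1))
```

```text
[ 518.95881766 -291.08899492   80.83473567] 73.19447023705132
[318. 239.] [ 308  194   23   91 1934] ((319.0, 239.0), (90.0, 22.0), 90.0) [ 515.2 -288.2   50. ]
[344. 352.] [318 344  53  16 448] ((344.02099609375, 351.6760559082031), (10.048094749450684, 53.40857696533203), 83.21102905273438) [ 615.  -297.5   50. ]
```

Request:
send_rows(targets=[{"delta_pos":[-1.5,1,-10],"rotation":[0,0,0],"grip":-0.06},{"delta_pos":[0,0,-16],"rotation":[0,0,0],"grip":-0.06},{"delta_pos":[0,0,-12],"rotation":[0,0,0],"grip":-0.06},{"delta_pos":[0,0,-8],"rotation":[0,0,0],"grip":-0.06},{"delta_pos":[0,0,-3],"rotation":[0,0,0],"grip":-0.06},{"delta_pos":[0,0,0],"rotation":[0,0,0],"grip":0.3},{"delta_pos":[0,0,0],"rotation":[0,0,0],"grip":0.6},{"delta_pos":[0,0,0],"rotation":[0,0,0],"grip":0.8},{"delta_pos":[0,0,0],"rotation":[0,0,0],"grip":1.0},{"delta_pos":[0,0,0],"rotation":[0,0,0],"grip":1.0},{"delta_pos":[0,0,0],"rotation":[0,0,0],"grip":1.0}])

```text
t: 22.05
tool_pos: [517.3, -290.3, 31.4]
tool_rot: [[-0.957, 0.289, 0.004], [0.289, 0.957, -0.003], [-0.004, -0.002, -1.0]]
wrist_force: [0.7, 0.2, 5.3]
width: 0.151
grip_force: 59.0
```

Request:
send_rows(targets=[{"delta_pos":[0,0,10],"rotation":[0,0,0],"grip":1.0},{"delta_pos":[0,0,25],"rotation":[0,0,0],"grip":1.0},{"delta_pos":[0,0,35],"rotation":[0,0,0],"grip":1.0},{"delta_pos":[0,0,30],"rotation":[0,0,0],"grip":1.0},{"delta_pos":[0,0,10],"rotation":[0,0,0],"grip":1.0},{"delta_pos":[0,0,0],"rotation":[0,0,0],"grip":1.0},{"delta_pos":[0,0,0],"rotation":[0,0,0],"grip":1.0}])

```text
t: 22.75
tool_pos: [516.4, -289.7, 139.7]
tool_rot: [[-0.957, 0.29, 0.001], [0.29, 0.957, -0.001], [-0.002, -0.001, -1.0]]
wrist_force: [0.4, -0.3, -1.0]
width: 0.15
grip_force: 58.5
```

Run:
```python
from h import *
im=wshot('w19.png'); print(tray())
```

```text
{'t': 22.8, 'tcp': array([ 516.3, -289.6,  139.3]), 'yaw': np.float64(-106.83), 'pitch': np.float64(-0.02), 'roll': np.float64(0.04), 'spout_track': array([497.1, -42. , 125. ]), 'F': array([-0.1, -0.5, -0.4]), 'Mo': array([-0.03, -0.01,  0.01]), 'w': 0.15}
```

Run:
```python
from h import *
s=pickle.load(open('pics/w18.png.pkl','rb')); R=np.array(s['tool_rot']);p=np.array(s['tool_pos'])
a=watz('w18.png',319,193.5,28.5);b=watz('w18.png',319,284.5,54.5);c=watz('w18.png',319,239,54.5)
for q in(a,b): print((R.T@(q-p)).round(1),q.round(1))
m=(a+b)/2; print(m)
im=cv2.imread('pics/w18.png'); hsv=cv2.cvtColor(im,40)
print([tuple(hsv[r_,319]) for r_ in range(186,202,1)])
print('M check', RZ(YAW))
```

```text
[27.   1.9 52. ] [ 493.8 -281.3   28.5]
[-26.4   1.9  26.2] [ 544.8 -296.7   54.5]
[ 519.26597802 -289.00413034   41.5       ]
[(np.uint8(60), np.uint8(15), np.uint8(185)), (np.uint8(58), np.uint8(17), np.uint8(184)), (np.uint8(62), np.uint8(18), np.uint8(186)), (np.uint8(62), np.uint8(19), np.uint8(185)), (np.uint8(60), np.uint8(16), np.uint8(186)), (np.uint8(60), np.uint8(15), np.uint8(187)), (np.uint8(60), np.uint8(14), np.uint8(181)), (np.uint8(17), np.uint8(28), np.uint8(172)), (np.uint8(10), np.uint8(173), np.uint8(170)), (np.uint8(13), np.uint8(255), np.uint8(171)), (np.uint8(13), np.uint8(255), np.uint8(175)), (np.uint8(13), np.uint8(255), np.uint8(175)), (np.uint8(12), np.uint8(255), np.uint8(174)), (np.uint8(13), np.uint8(255), np.uint8(179)), (np.uint8(13), np.uint8(255), np.uint8(176)), (np.uint8(13), np.uint8(255), np.uint8(180))]
M check [[-0.11320321  0.99357186  0.        ]
 [-0.99357186 -0.11320321  0.        ]
 [ 0.          0.          1.        ]]
```

Request:
send_rows(targets=[{"delta_pos":[2,5,1],"rotation":[0,0,-4],"grip":1.0},{"delta_pos":[5,12,1],"rotation":[0,0,-7],"grip":1.0},{"delta_pos":[6,13,1],"rotation":[0,0,-7.5],"grip":1.0},{"delta_pos":[6,13,1],"rotation":[0,0,-7.5],"grip":1.0},{"delta_pos":[6,13,1],"rotation":[0,0,-7.5],"grip":1.0},{"delta_pos":[6,13,1],"rotation":[0,0,-7.5],"grip":1.0},{"delta_pos":[6,13,1],"rotation":[0,0,-7.5],"grip":1.0},{"delta_pos":[6,13,1],"rotation":[0,0,-7.5],"grip":1.0},{"delta_pos":[6,13,1],"rotation":[0,0,-7.5],"grip":1.0},{"delta_pos":[5,11,1],"rotation":[0,0,-7.5],"grip":1.0},{"delta_pos":[3,6,0],"rotation":[0,0,-7],"grip":1.0},{"delta_pos":[0,0,0],"rotation":[0,0,0],"grip":1.0}])

```text
t: 24.0
tool_pos: [573.7, -164.0, 149.2]
tool_rot: [[0.085, 0.996, -0.004], [0.996, -0.085, -0.002], [-0.002, -0.004, -1.0]]
wrist_force: [0.0, 0.6, -1.9]
width: 0.15
grip_force: 58.5
```

Request:
send_rows(targets=[{"delta_pos":[0,0,0],"rotation":[0,0,0],"grip":1.0},{"delta_pos":[0,0,0],"rotation":[0,0,0],"grip":1.0},{"delta_pos":[0,0,0],"rotation":[0,0,0],"grip":1.0}])

```text
t: 24.3
tool_pos: [573.7, -165.4, 150.5]
tool_rot: [[0.083, 0.997, -0.002], [0.997, -0.083, -0.003], [-0.003, -0.002, -1.0]]
wrist_force: [-0.7, -0.3, -1.1]
width: 0.152
grip_force: 58.5
```

Run:
```python
from h import *
im=wshot('w20.png'); s=readout.observe(); print(s['t'],s['tool_pos'],np.degrees(np.arctan2(s['tool_rot'][1][1],s['tool_rot'][0][1])),np.abs(s['qvel']).max())
Rt=RZ(YAW)
P=np.array([wproj('w20.png',np.r_[(Rt@[x,y,0])[:2]+M,50]) for x in(-20,175) for y in(-30,30)]); print(P.round(0))
```

```text
24.35 [ 573.72206244 -165.40843953  150.64150532] -4.786356342339232 0.008582686614750272
[[288. -34.]
 [365. -31.]
 [283. 201.]
 [355. 203.]]
```

Run:
```python
import cv2
a=cv2.imread('pics/w20.png')[0:200,225:415]; cv2.imwrite('pics/w20c.png',cv2.resize(a,None,fx=3,fy=3,interpolation=cv2.INTER_CUBIC))
```

```text
(no output)
```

View pics/w20c.png

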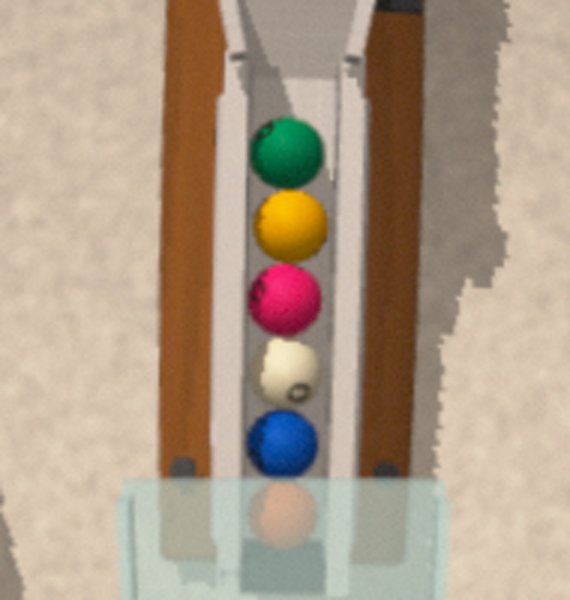

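The picture shows all six beads in a row in the groove, with the held plate in front. Wall inner edges are at about x=247/340 on row 110 and 243/331 on row 440. The plate's edges are at about 121/446 on row 485.

Run:
```python
from h import *
s=pickle.load(open('pics/w20.png.pkl','rb')); R=np.array(s['tool_rot']);p=np.array(s['tool_pos'])
g=lambda U,V:((U+.5)/3-.5+225,(V+.5)/3-.5)
def tl(U,V,z): return (R.T@(watz('w20.png',*g(U,V),z)-p))
for nm,l,rr,z in[('inner',(247,110),(340,110),56),('inner',(243,440),(331,440),56),('outer',(218,110),(366,110),56),('outer',(212,440),(358,440),56),('foot',(165,50),(422,50),12),('foot',(160,440),(411,440),12)]:
    a,b=tl(*l,z),tl(*rr,z); print(nm,a.round(1),b.round(1),'c',((a+b)/2).round(2),'w',np.linalg.norm(a-b).round(1))
for z in(2.9,5.9):
    a,b=tl(121,485,p[2]-z),tl(446,482,p[2]-z); print('plate',a.round(1),b.round(1),((a+b)/2).round(2))
for nm,(u,v) in dict(red=(283,514),blue=(283,443),cream=(285,371),pink=(285,299),yellow=(290,226),green=(287,152)).items():
    q=tl(u,v,39); print(nm,q.round(1),watz('w20.png',*g(u,v),39).round(1))
print('stop front',tl(283,543,45))
```

```text
inner [138.5  -9.4  94.1] [138.6  13.7  94.1] c [138.59   2.16  94.12] w 23.1
inner [ 53.2 -10.6  94.4] [53.3 11.9 94.4] c [53.26  0.62 94.38] w 22.5
outer [138.7 -16.6  94.2] [138.8  20.2  94.1] c [138.76   1.79  94.12] w 36.8
outer [ 53.3 -18.6  94.4] [53.3 18.8 94.3] c [53.33  0.11 94.38] w 37.4
foot [168.6 -35.5 138.1] [169.   40.9 138. ] c [168.83   2.69 138.03] w 76.4
foot [ 47.6 -37.9 138.5] [ 47.7  38.7 138.3] c [ 47.63   0.38 138.39] w 76.6
plate [ 58.6 -26.4   2.8] [59.1 25.7  2.7] [58.84 -0.36  2.73]
plate [ 58.  -26.9   5.8] [58.6 26.2  5.7] [58.29 -0.36  5.73]
red [ 30.   -0.4 111.4] [ 575.6 -135.8   39. ]
blue [ 50.1  -0.4 111.4] [ 577.2 -115.8   39. ]
cream [7.000e+01 1.000e-01 1.113e+02] [579.4 -96.   39. ]
pink [8.970e+01 1.000e-01 1.113e+02] [581.  -76.3  39. ]
yellow [109.7   1.4 111.2] [584.  -56.5  39. ]
green [130.4   0.6 111.1] [584.9 -35.9  39. ]
stop front [ 23.16316604  -0.37675619 105.46811561]
```

Request:
send_rows(targets=[{"delta_pos":[0.9,6,0],"rotation":[0,0,-0.5],"grip":1.0},{"delta_pos":[1.6,15,0],"rotation":[0,0,-0.5],"grip":1.0},{"delta_pos":[1.6,17,0],"rotation":[0,0,-0.1],"grip":1.0},{"delta_pos":[1.6,17,0],"rotation":[0,0,0],"grip":1.0},{"delta_pos":[1.6,16,0],"rotation":[0,0,0],"grip":1.0},{"delta_pos":[1,11,0],"rotation":[0,0,0],"grip":1.0},{"delta_pos":[0.6,5,-5],"rotation":[0,0,0],"grip":1.0},{"delta_pos":[0,0,-20],"rotation":[0,0,0],"grip":1.0},{"delta_pos":[0,0,-17],"rotation":[0,0,0],"grip":1.0},{"delta_pos":[0,0,-10],"rotation":[0,0,0],"grip":1.0},{"delta_pos":[0,0,0],"rotation":[0,0,0],"grip":1.0},{"delta_pos":[0,0,0],"rotation":[0,0,0],"grip":1.0}])

```text
t: 25.55
tool_pos: [583.0, -78.3, 99.1]
tool_rot: [[0.104, 0.995, -0.001], [0.995, -0.104, -0.003], [-0.003, -0.001, -1.0]]
wrist_force: [0.7, -0.3, -1.1]
width: 0.15
grip_force: 58.6
```

```bash
cat >> h.py <<'E'
def cov():
    s=readout.observe(); print(s['t'],np.round(s['tool_pos'],2),'yawy',np.degrees(np.arctan2(s['tool_rot'][1][1],s['tool_rot'][0][1])).round(2),'F',np.round(RZ(-95.85).T@s['wrist_force'],1),'M',np.round(RZ(-95.85).T@s['moment'],2),s['width'].__round__(3))
E
python3 -c "
from h import *
wshot('w21.png');cov();print(np.array(readout.observe()['tool_rot']).round(4))"
```

```text
25.6 [583.25 -78.28  99.49] yawy -5.94 F [-0.2 -0.5 -1.5] M [0.01 0.   0.01] 0.156
[[ 1.035e-01  9.946e-01 -6.000e-04]
 [ 9.946e-01 -1.035e-01 -3.200e-03]
 [-3.300e-03 -3.000e-04 -1.000e+00]]
```

Request:
send_rows(targets=[{"delta_pos":[-0.4,0,-4],"rotation":[0,0,0],"grip":1.0},{"delta_pos":[0,0,-5],"rotation":[0,0,0],"grip":1.0},{"delta_pos":[0,0,-4],"rotation":[0,0,0],"grip":1.0},{"delta_pos":[0,0,-3],"rotation":[0,0,0],"grip":1.0},{"delta_pos":[0,0,0],"rotation":[0,0,0],"grip":1.0},{"delta_pos":[0,0,0],"rotation":[0,0,0],"grip":1.0}])

```text
t: 26.2
tool_pos: [582.5, -78.0, 82.8]
tool_rot: [[0.103, 0.995, -0.002], [0.995, -0.103, -0.003], [-0.003, -0.001, -1.0]]
wrist_force: [0.1, 0.8, -1.2]
width: 0.153
grip_force: 58.6
```

```bash
python3 -c "
from h import *
cov()"
```

```text
26.2 [582.45 -78.02  82.79] yawy -5.93 F [-0.8  0.  -1.2] M [0.03 0.01 0.02] 0.153
```

Request:
send_rows(targets=[{"delta_pos":[0,0,-3],"rotation":[0,0,0],"grip":1.0},{"delta_pos":[0,0,-3],"rotation":[0,0,0],"grip":1.0},{"delta_pos":[0,0,-3],"rotation":[0,0,0],"grip":1.0},{"delta_pos":[0,0,0],"rotation":[0,0,0],"grip":1.0},{"delta_pos":[0,0,0],"rotation":[0,0,0],"grip":1.0}])

```text
t: 26.7
tool_pos: [582.4, -78.0, 73.7]
tool_rot: [[0.103, 0.995, -0.002], [0.995, -0.103, -0.003], [-0.003, -0.001, -1.0]]
wrist_force: [0.6, 0.2, -1.4]
width: 0.152
grip_force: 58.6
```

```bash
python3 -c "
from h import *
cov()"
```

```text
26.7 [582.38 -78.01  73.71] yawy -5.93 F [-0.2  0.5 -1.4] M [ 0.02  0.03 -0.06] 0.152
```

Still no contact. I'll press on over the rims.

Request:
send_rows(targets=[{"delta_pos":[0,0,-2],"rotation":[0,0,0],"grip":1.0},{"delta_pos":[0,0,-2],"rotation":[0,0,0],"grip":1.0},{"delta_pos":[0,0,-2],"rotation":[0,0,0],"grip":1.0},{"delta_pos":[0,0,0],"rotation":[0,0,0],"grip":1.0}])

```text
t: 27.1
tool_pos: [582.8, -78.2, 68.9]
tool_rot: [[0.103, 0.995, 0.0], [0.995, -0.103, -0.004], [-0.004, 0.001, -1.0]]
wrist_force: [-1.6, -0.8, 8.3]
width: 0.15
grip_force: 59.8
```

```bash
python3 -c "
from h import *
cov()"
```

```text
27.1 [582.84 -78.24  68.93] yawy -5.93 F [ 0.9 -1.5  8.3] M [-0.48 -0.03 -0.  ] 0.15
```

Request:
send_rows(targets=[{"delta_pos":[-0.7,0.1,0],"rotation":[0,0,0],"grip":1.0},{"delta_pos":[0,0,-1],"rotation":[0,0,0],"grip":1.0},{"delta_pos":[0,0,0],"rotation":[0,0,0],"grip":1.0}])

```text
t: 27.4
tool_pos: [582.5, -78.2, 67.8]
tool_rot: [[0.103, 0.995, 0.001], [0.995, -0.103, -0.004], [-0.004, 0.001, -1.0]]
wrist_force: [0.0, -0.3, 3.8]
width: 0.151
grip_force: 59.4
```

```bash
python3 -c "
from h import *
cov()"
```

```text
27.4 [582.48 -78.22  67.78] yawy -5.93 F [0.3 0.1 3.8] M [ 0.04 -0.07 -0.04] 0.151
```

Request:
send_rows(targets=[{"delta_pos":[0,0,-1.5],"rotation":[0,0,0],"grip":1.0},{"delta_pos":[0,0,-1.5],"rotation":[0,0,0],"grip":1.0},{"delta_pos":[0,0,-1.5],"rotation":[0,0,0],"grip":1.0},{"delta_pos":[0,0,0],"rotation":[0,0,0],"grip":1.0}])

```text
t: 27.8
tool_pos: [581.7, -77.9, 62.0]
tool_rot: [[0.103, 0.995, -0.002], [0.995, -0.103, -0.003], [-0.003, -0.001, -1.0]]
wrist_force: [2.1, -1.1, -3.2]
width: 0.143
grip_force: 58.8
```

```bash
python3 -c "
from h import *
cov()"
```

```text
27.8 [581.73 -77.94  62.03] yawy -5.93 F [ 0.8  2.2 -3.2] M [ 0.52 -0.06  0.03] 0.143
```

Request:
send_rows(targets=[{"delta_pos":[0.5,0,-1],"rotation":[0,0,0],"grip":1.0},{"delta_pos":[0,0,-1],"rotation":[0,0,0],"grip":1.0},{"delta_pos":[0,0,0],"rotation":[0,0,0],"grip":1.0}])

```text
t: 28.1
tool_pos: [581.8, -77.9, 62.0]
tool_rot: [[0.103, 0.995, -0.001], [0.995, -0.103, -0.004], [-0.004, -0.001, -1.0]]
wrist_force: [-6.8, 0.9, 17.3]
width: 0.149
grip_force: 61.6
```

```bash
python3 -c "
from h import *
cov()"
```

```text
28.1 [581.79 -77.93  61.95] yawy -5.93 F [-0.2 -6.9 17.3] M [-1.35 -0.    0.01] 0.149
```

Request:
send_rows(targets=[{"delta_pos":[-0.5,0,-0.7],"rotation":[0,0,0],"grip":1.0},{"delta_pos":[0,0,0],"rotation":[0,0,0],"grip":1.0},{"delta_pos":[0,0,2],"rotation":[0,0,0],"grip":1.0},{"delta_pos":[0,0,0],"rotation":[0,0,0],"grip":0.5},{"delta_pos":[0,0,0],"rotation":[0,0,0],"grip":0.2},{"delta_pos":[0,0,0],"rotation":[0,0,0],"grip":0.1},{"delta_pos":[0,0,0],"rotation":[0,0,0],"grip":0.1},{"delta_pos":[0,0,10],"rotation":[0,0,0],"grip":0.1},{"delta_pos":[0,0,30],"rotation":[0,0,0],"grip":0.1},{"delta_pos":[0,0,40],"rotation":[0,0,0],"grip":0.1},{"delta_pos":[0,0,0],"rotation":[0,0,0],"grip":0.1},{"delta_pos":[0,0,0],"rotation":[0,0,0],"grip":0.1}])

```text
t: 29.3
tool_pos: [582.3, -78.1, 143.1]
tool_rot: [[0.103, 0.995, 0.001], [0.995, -0.103, -0.004], [-0.004, 0.001, -1.0]]
wrist_force: [0.2, -0.3, -1.1]
width: 0.448
grip_force: 0.0
```

Run:
```python
from h import *
cov(); im=wshot('w30.png')
def blobs(f,im):
    m=cv2.inRange(cv2.cvtColor(im,cv2.COLOR_RGB2HSV),(4,150,90),(16,255,255)); k,l,st,c=cv2.connectedComponentsWithStats(m)
    for i in range(1,k):
        if st[i,4]>150 and abs(c[i][0]-320)<60: print(c[i].round(1),st[i],cv2.minAreaRect(np.argwhere(l==i)[:,::-1].astype(np.float32)))
blobs('w30.png',im)
s=pickle.load(open('pics/w30.png.pkl','rb')); R=np.array(s['tool_rot']);p=np.array(s['tool_pos'])
# expected if clipped: grip top z=85, bottom z=59, centred under TCP (-1.5)
for x,z in((26.5,59),(-29.5,85)):
  for y in(-7,7): print(wproj('w30.png',np.r_[p[:2],0]+np.r_[(R@[x,y,0])[:2],z]).round(0))
rep('t30.png')
```

```text
29.3 [582.27 -78.09 143.05] yawy -5.93 F [ 0.3  0.2 -1.1] M [-0.06  0.01  0.  ] 0.448
[300.5  63.2] [ 276    0   63  271 6096] ((306.9999694824219, 134.99996948242188), (61.99999237060547, 269.99993896484375), 0.0)
[357.8  46.4] [353  14  11  68 612] ((358.0, 47.5), (67.0, 10.0), 90.0)
[355.3 156.2] [ 344   96   19  175 1296] ((353.0, 183.0), (174.0, 18.0), 90.0)
[317.9 222.7] [ 309  184   19   79 1454] ((318.0, 223.0), (78.0, 18.0), 90.0)
[310. 183.]
[329. 183.]
[310. 265.]
[329. 265.]
{'t': 29.35, 'tcp': array([581.6, -77.9, 141.8]), 'yaw': np.float64(174.07), 'pitch': np.float64(-0.05), 'roll': np.float64(0.18), 'spout_track': array([ 128.7, -183.9,  127.8]), 'F': array([-0.6, -0.2,  0. ]), 'Mo': array([ 0.04, -0.02,  0.01]), 'w': 0.447}
```

```bash
python3 -c "
from h import *
print(ticket.job_done())"
```

```text
the job is handed in; nothing more can be done
None
```

I handed the job in at about 29 s. All six beads are in the groove in single file. The empty tray is back flat on the table, clear of the track. The cover is pressed down to its clipped height; I judged the clips' snap from force and height, not from a close look.

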